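Drift the stuck hinge pin out of an articulator hinge block

TASK

The hinge pin is stuck in the aluminium articulator hinge block. Lift the steel drift punch off its two-vee cradle and, with it, slowly push the pin out from its headless end, without forcing it and without bearing hard on the block, until the pin is wholly out in the catch channel and its head has pushed the spring buffer in by about 4 mm (feel for it, and do not drive the buffer near its hard stop). Then draw the punch back out, lay it back in its cradle as it was, and touch neither the pin nor the things standing around.

Things in the scene. Friction and masses are not known exactly. Their poses are not given: they have to be found in the camera images.
- hinge_stand: Fixed stand: dark base plate 64 x 150 x 8 mm with an aluminium hinge block 34 mm wide, 36 mm long along y, 68 mm high, with a dark cap on top (to 74 mm), and a catch channel on the -y side. Origin on the bench under the block's middle, z up. The horizontal bore runs along its y: the punch enters the +y face, the pin leaves at the -y face: drive along -y.
- bore_mouth (a point): Point in the plane of the block's +y face (punch side) on the pin's axis, 50 mm above the bench, 36 mm from bore_exit; axes of the stand. The round bore is 8.2 mm wide, countersunk 3 mm at the mouth; its own axis lies 0.6 mm above the pin's. A spring pad in the bore then hangs to 52.5 mm above the bench; a punch kept on or just below the pin's axis passes under it.
- bore_exit (a point): Point in the plane of the block's -y face (where the pin comes out) on the pin's axis, 50 mm above the bench; axes of the stand. The open channel beyond is 16 mm wide inside, 74 mm long, its walls 55 mm and its floor 44.3 mm above the bench; there the pin lies about 2 mm lower at its tail.
- hinge_pin: Loose steel pin, shank 7 mm in diameter and 32 mm long, head 11 mm in diameter and 4 mm thick at its -y end. Origin in the middle of the shank, y along the pin, pointing away from the head.
- pin_tail (a point): Centre of the pin's headless end face; at the start 4 to 8 mm inside the bore mouth. A hidden spring pad drags on the pin with some 7 to 15 N (over 20 N is forcing it) until this end is within 6 mm of the bore exit; then the pin slides almost freely. It must end beyond the exit face.
- pin_head (a point): Centre of the outer face of the pin's head.
- buffer (a joint): Travel (m) of the spring buffer at the end of the channel: a 10 mm black disc in line with the pin, on a dark carriage. 0 = out, grows as the pin head pushes it along the stand's -y, 0.008 = hard stop. It yields at 6 N, then 1.5 N more per mm (12 N at 4 mm). The disc's place is not measured: 39 to 53 mm beyond the bore exit, to be felt.
- drift_punch: Loose steel drift punch, 80 g, 140 mm long, lying level: round handle 12 mm in diameter and 70 mm long, then a plain shank 4 mm in diameter and 70 mm long. Origin in the centre of the handle, y along the punch, tip towards -y.
- punch_grip (a point): Centre of the punch's handle, on its axis: the place to grip. 50 mm above the bench in the cradle.
- punch_tip (a point): Centre of the flat tip of the punch's shank, 105 mm from punch_grip along the punch's -y.
- punch_cradle: Fixed cradle: dark base 44 x 104 x 6 mm with two aluminium vees 8 mm thick, opening upwards: one under the handle 29 mm behind its centre (about 54 mm high), one under the shank 49 mm ahead of the handle's centre. Origin on the bench under the handle's centre; y along the punch, tip towards -y.
- cradle_place (a point): Point of the cradle, 50 mm above the bench, where punch_grip lies when the punch is in the cradle; same axes as the cradle.
- dappen_dish: Bystander: small faceted glass dish, 32 mm wide, 26 mm high; origin under its centre.
- arch_model_3: Bystander: tooth arch model on a grey-blue base, 59 x 62 x 31 mm; origin under its centre.
- rubber_former: Bystander: brick-red open rubber former, 52 x 65 x 22 mm; origin under its centre.

How it is judged:
By the outcome, as a careful person would: the job done as asked, in the order asked, and still so for the second after the job is handed in, with the robot touching nothing.
It also fails if it takes over 61 s, if anything falls off the work surface, if the arm or the gripper's body presses on something with over 40 N, if the wrist force passes 120 N, or if a joint passes its speed limit or range.

ROBOT

A 6-joint arm with a two-finger parallel gripper is mounted at the origin on a cart in front of the work surface, level with it; the furniture and walls round the work are solid. World frame = base frame: x ahead of the robot, y to its left, z up, the work surface at z = 0. Lengths are in m, angles in rad, forces in N, time in s.
With the tool pointing down it reaches from about 0.3 to 0.775 m from the base axis. Payload 14.6 kg.
Tool frame: the origin (TCP) lies on the centre line of the jaws, within the pads' length; the fingertips stand 19 mm ahead of it and the grasp point (between the pads) is the TCP (ctrl.tip_reach is the distance from the TCP to the fingertips, in m); x points along the fingers, y is the direction in which the jaws open and shut, and the axes are right-handed (so a half turn about x gives the same grasp; the last joint's range is limited). The gripper opens to 94 mm and grips with 3 to 60 N. Pads are 16 mm wide; open, the fingers measure 119 mm over their backs; the gripper's body (75 mm by 177 mm) begins 78 mm behind the grasp point.
Start: joints at [1.274, 0.3, 1.521, -0, 1.321, -0.067], TCP at [0.125, 0.536, 0.224] pointing down, gripper open.
Joint ranges: [-3.03, 3.03], [-0.79, 2.21], [0.23, 2.52], [-1.04, 4.18], [0, 3.07], [-2.55, 2.55]. Speed limits (rad/s): [2.22, 2.22, 2.57, 3.14, 3.14, 3.14].

INTERFACE

Orientations are given as [roll, pitch, yaw] about the fixed x, y, z axes, in that order (R = Rz(yaw) Ry(pitch) Rx(roll)).
In Python, from station import ctrl, optics, models gives the robot as it stands. The module is installed in compiled form; this text tells all that it offers.
- The arm moves only by the tool arm_command, never from a script. Its argument "deltas" is a list of rows, each an object with "translation": the shift along the tool's x, y, z in units of 25 mm (1.0 is 25 mm), a list of three; "turn": the turn, a rotation vector about the tool's x, y, z in units of 5 degrees (1.0 is 5 degrees), a list of three. In form: [{"translation": [x, y, z], "turn": [rx, ry, rz]}, ...]. A call has 1 to 12 rows; each row is the pose to reach, as a shift and turn from the pose commanded when the call began, along the tool's axes at that moment; what a row does not reach only later rows make up. A row lasts 1/12 s, in which the tool goes at most 41.7 mm and 7.16 degrees, less where a joint would pass 70% of its speed; a pose out of reach is approached as far as the arm can. A call with a gripper value outside its range is refused whole. "gripper" is the finger opening in mm, from 0 to 94, set as the call begins (left out, the last holds). The fingers move at their own pace and stop on an object; "force" is the grip in N (left out, the last holds). Time passes only in rows, so rows that repeat a pose let the fingers close. It gives the time, the measured TCP pose, the force and the opening at its end, in the units of the state.
- ctrl.get_obs(): the state, without advancing time (a new reading comes with each control period).
- optics.camera(name): name is "side" or "top" or "wrist"; returns the picture (420x560x3 uint8, red, green, blue); there is no depth.
- optics.get_calibration(name): a dict with "K" (3x3 intrinsics, pixels), "origin" and "orientation" of the camera in the world. Camera axes: x right, y down, z forward; pixel columns grow to the right and rows downward; lengths in m; the calibration is good to about 2 mm. The wrist camera is an equidistant fisheye: a pixel r from the principal point sees the ray r / f radians off the axis. A picture is of the moment at which its call begins: read the wrist's pose just before it. get_calibration takes no time and is no camera call; for the wrist camera it gives the pose at the moment of the call.
- ctrl.hand_in(): hands the job in, once; it reports no verdict.
Trained networks look in the newest picture that a camera, given by its name, has taken for a name from the list of things; names that differ only in an ending like _2 or _b are one class to them, and where a whole thing is asked for, a point or a joint stands for the part that bears it (a point fixed in the world has none). Each returns a list of dicts, best first, with "score" (0 to 1); they miss things now and then, are a little off and sometimes report something else, mostly with a low value. They report only what shows in the picture. A call takes as long as a camera call.
- models.look_for(target, camera): "box" ([left, top, right, bottom] in pixels, round what is visible of it).
- models.cut_out(target, camera): "pixels" (420x560 bool, what is visible of it) and "box" ([left, top, right, bottom] in pixels, round what is visible of it).
- models.mark_of(target, camera): "at" ([column, row] in pixels: a listed point, or the origin of a listed thing).
The state is a dict: "time_s": time; "qpos": joint angles; "joint_vel": joint speeds; "tau": joint torques, N m; "ee_pos": TCP position; "eef_rot": TCP orientation; "force": force on the tool from outside, world axes, zero at the start; "moment": the same for the moment, N m; "grip_width": finger opening in m.
Only numpy, scipy, OpenCV 4.12 (cv2) and the standard library are available. Lean on these libraries where they do the work, as an engineer would, in place of code of your own. Each camera call takes 0.05 s, during which the arm holds its last target.

## Working session

There is one attempt and no reset: what is moved stays moved. The work goes in short steps, Python scripts to look and compute and a tool call to move; the robot and the scene stay as the last step left them, time stands still between calls to the robot, and variables do not carry over. Pictures are saved under pics/ and viewed, and the job is handed in when it is done.

Besides the shell and the picture viewer there is one more tool, called after "Emit:" in YAML: its name, and indented under it one key for each argument. arm_command: Moves the arm, as the interface text tells. Its arguments: {"type":"object","properties":{"deltas":{"type":"array"},"gripper":{"type":"number"},"force":{"type":"number"}},"required":["deltas"]}

```bash
mkdir -p pics; ls
cat > h.py <<'E'
import numpy as np, cv2
from station import ctrl, optics, models
from scipy.spatial.transform import Rotation as R
def save(im,n,s=1): cv2.imwrite('pics/'+n,cv2.cvtColor(cv2.resize(im,None,fx=s,fy=s),cv2.COLOR_RGB2BGR))
E
python3 - <<'E'
from h import *
o=ctrl.get_obs(); print(o)
for c in ['side','top','wrist']:
    k=optics.get_calibration(c); print(c,k)
    save(optics.camera(c),c+'0.png')
    for n in ['hinge_stand','bore_mouth','bore_exit','pin_tail','pin_head','punch_grip','punch_tip','cradle_place','punch_cradle','drift_punch','dappen_dish','arch_model_3','rubber_former','buffer']:
        if c!='wrist' and ctrl.get_obs()['time_s']<3:
            r=models.mark_of(n,c); print(n,[(np.round(d['at'],1).tolist(),round(d['score'],2)) for d in r[:2]])
print(ctrl.get_obs()['time_s'])
E
```

```text
pics
{'time_s': 0.0, 'qpos': array([ 1.27440552e+00,  3.00518417e-01,  1.52157638e+00, -2.52997448e-06,
        1.32069439e+00, -6.66333113e-02]), 'joint_vel': array([ 0.00034553, -0.0004712 , -0.00062696,  0.00100976, -0.00119687,
       -0.00061414]), 'tau': array([ 5.61427732e-04, -5.31784201e+01, -3.52737808e+01,  7.08972942e-02,
        2.43730098e-02, -7.03275646e-05]), 'ee_pos': array([0.12520946, 0.53531398, 0.22386235]), 'eef_rot': array([-1.63538164,  1.56959979, -1.86513851]), 'force': array([ 0.40311598, -0.3170752 ,  0.2279091 ]), 'moment': array([-0.07157941,  0.02602746,  0.02984202]), 'grip_width': 0.0939914120244893}
side {'K': array([[502.49868057,   0.        , 279.7419609 ],
       [  0.        , 502.49868057, 204.06291862],
       [  0.        ,   0.        ,   1.        ]]), 'origin': array([0.55936001, 0.85579456, 0.40462585]), 'orientation': array([-1.99662768, -0.02069411, -3.10794368])}
hinge_stand [([307.2, 210.7], 0.58)]
bore_mouth [([310.0, 189.6], 0.65)]
bore_exit [([309.8, 184.4], 0.56)]
pin_tail []
pin_head [([235.3, 278.9], 0.74)]
punch_grip [([342.5, 277.8], 0.57)]
punch_tip [([336.5, 240.8], 0.6)]
cradle_place [([345.2, 277.8], 0.67)]
punch_cradle [([338.2, 312.8], 0.83), ([305.3, 190.5], 0.56)]
drift_punch [([343.9, 275.5], 0.58)]
dappen_dish [([307.0, 191.0], 0.68)]
arch_model_3 [([238.5, 243.0], 0.96)]
rubber_former [([237.6, 279.8], 0.58)]Traceback (most recent call last):
  File "<stdin>", line 8, in <module>
ValueError: it knows: arch_model, bore_exit, bore_mouth, cradle_place, dappen_dish, drift_punch, hinge_pin, hinge_stand, pin_head, pin_tail, punch_cradle, punch_grip, punch_tip, rubber_former
```

Run:
```python
from h import *
for c in ['top','wrist']:
    k=optics.get_calibration(c); print(c,k)
    save(optics.camera(c),c+'0.png')
    if c=='top':
      for n in ['hinge_stand','bore_mouth','bore_exit','pin_tail','pin_head','punch_grip','punch_tip','cradle_place','punch_cradle','drift_punch','dappen_dish','arch_model_3','rubber_former']:
        r=models.mark_of(n,c); print(n,[(np.round(d['at'],1).tolist(),round(d['score'],2)) for d in r[:2]])
print(ctrl.get_obs()['time_s'])
```

```text
top {'K': array([[536.33382683,   0.        , 272.88730199],
       [  0.        , 536.33382683, 200.82506299],
       [  0.        ,   0.        ,   1.        ]]), 'origin': array([0.45886942, 0.09751894, 0.91773553]), 'orientation': array([-3.03557542,  0.00435908, -1.55171688])}
hinge_stand [([335.9, 218.0], 0.7)]
bore_mouth [([329.8, 212.5], 0.75)]
bore_exit [([354.2, 216.6], 0.57)]
pin_tail []
pin_head [([354.3, 218.6], 0.5)]
punch_grip [([152.3, 237.2], 0.72)]
punch_tip [([216.6, 233.2], 0.58)]
cradle_place [([316.6, 151.5], 0.65), ([153.5, 237.4], 0.57)]
punch_cradle [([159.3, 238.0], 0.78), ([343.4, 216.1], 0.72)]
drift_punch [([149.8, 236.9], 0.89), ([355.0, 217.2], 0.64)]
dappen_dish [([315.7, 152.5], 0.67)]
arch_model_3 [([261.3, 146.1], 0.92)]
rubber_former [([201.8, 154.9], 0.77)]
wrist {'K': array([[325.1922621 ,   0.        , 276.96048894],
       [  0.        , 325.1922621 , 208.73693619],
       [  0.        ,   0.        ,   1.        ]]), 'origin': array([0.06094004, 0.55113883, 0.38587094]), 'orientation': array([ 2.90645841e+00, -6.71593441e-05,  1.34139905e+00])}
1.45
```

View pics/side0.png

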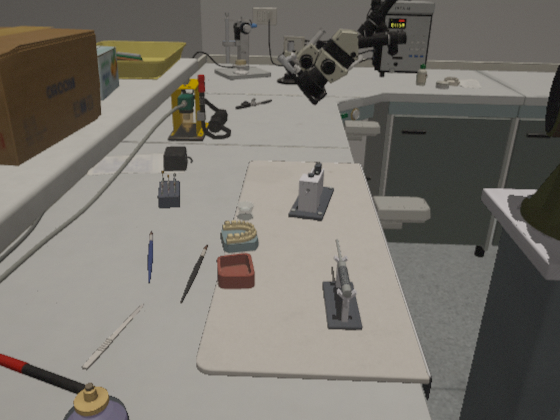

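View pics/top0.png

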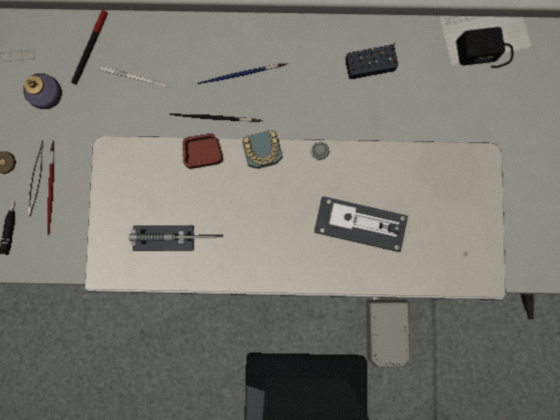

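View pics/wrist0.png

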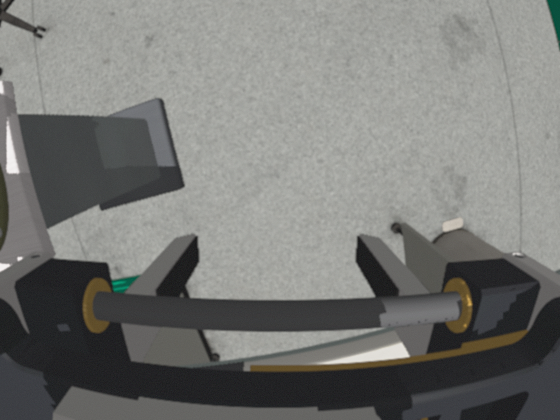

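```bash
cat >> h.py <<'E'
def cam(c):
    k=optics.get_calibration(c); return k['K'],np.array(k['origin']),R.from_euler('xyz',k['orientation']).as_matrix()
def ray(c,uv,cal=None):
    K,o,M=cal or cam(c)
    x=(uv[0]-K[0,2])/K[0,0]; y=(uv[1]-K[1,2])/K[1,1]
    if c=='wrist':
        r=np.hypot(x,y); s=np.sin(r)/r if r>1e-9 else 1
        d=np.array([x*s,y*s,np.cos(r)])
    else: d=np.array([x,y,1.])
    return o,M@d
def onz(c,uv,z,cal=None):
    o,d=ray(c,uv,cal); return o+d*(z-o[2])/d[2]
def proj(c,p,cal=None):
    K,o,M=cal or cam(c); q=M.T@(np.asarray(p)-o)
    if c=='wrist':
        r=np.hypot(q[0],q[1]); th=np.arctan2(r,q[2]); q=np.array([q[0]/r*th,q[1]/r*th]) if r>1e-9 else np.zeros(2)
    else: q=q[:2]/q[2]
    return np.array([K[0,0]*q[0]+K[0,2],K[1,1]*q[1]+K[1,2]])
E
python3 - <<'E'
from h import *
im=cv2.imread('pics/top0.png')
cv2.imwrite('pics/top0a.png',cv2.resize(im[185:265,110:240],None,fx=6,fy=6,interpolation=cv2.INTER_CUBIC))
cv2.imwrite('pics/top0b.png',cv2.resize(im[185:265,300:420],None,fx=6,fy=6,interpolation=cv2.INTER_CUBIC))
for n,uv,z in [('grip',(152.3,237.2),.05),('tip',(222.5,236),.05),('mouth',(329.8,212.5),.05),('exit',(354.2,216.6),.05),('dish',(319,150),.013),('arch',(261.3,146),.0),('former',(201.8,155),0)]:
    print(n,onz('top',uv,z).round(4))
for n,uv,z in [('grip',(342.5,277.8),.05),('tip',(337,241),.05),('mouth',(310,189.6),.05)]:
    print(n,onz('side',uv,z).round(4))
E
```

```text
grip [0.4884 0.2969 0.05  ]
tip [0.4924 0.1834 0.05  ]
mouth [0.5338 0.0104 0.05  ]
exit [ 0.5279 -0.0292  0.05  ]
dish [0.6441 0.026  0.013 ]
arch [0.652  0.1254 0.    ]
former [0.6342 0.2284 0.    ]
grip [0.4893 0.299  0.05  ]
tip [0.4894 0.1994 0.05  ]
mouth [0.5252 0.0056 0.05  ]
```

View pics/top0a.png

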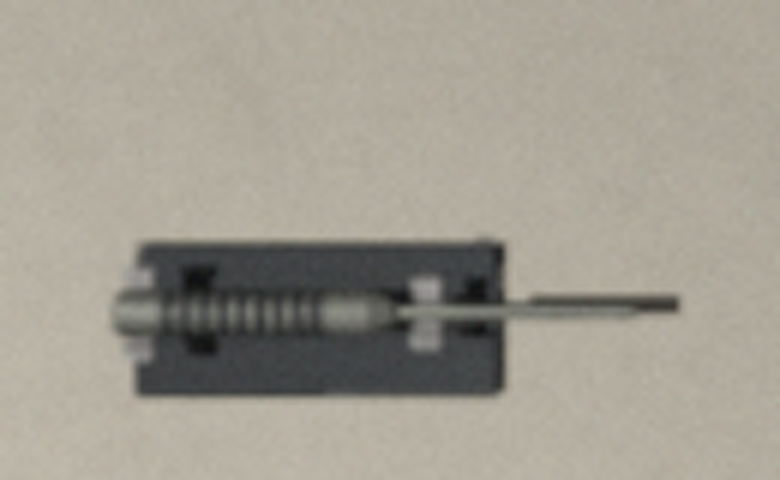

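View pics/top0b.png

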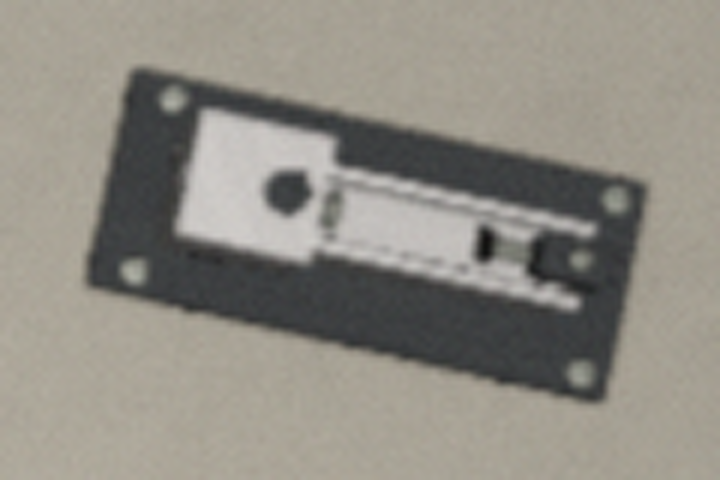

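Run:
```python
from h import *
o=ctrl.get_obs()
M=R.from_euler('xyz',o['eef_rot']).as_matrix(); print(M.round(3))
k=optics.get_calibration('wrist'); print('cam in tool',M.T@(k['origin']-o['ee_pos']), (M.T@R.from_euler('xyz',k['orientation']).as_matrix()).round(3))
# base rectangles in top
im=cv2.imread('pics/top0.png'); g=cv2.cvtColor(im,cv2.COLOR_BGR2GRAY)
for nm,(r0,r1,c0,c1),size,h in [('cradle',(215,260,115,240),(44,104),.006),('stand',(190,258,305,415),(64,150),.008)]:
    m=(g[r0:r1,c0:c1]<105).astype(np.uint8)
    if nm=='cradle': m=cv2.morphologyEx(m,cv2.MORPH_OPEN,np.ones((7,7)))
    cs,_=cv2.findContours(m,cv2.RETR_EXTERNAL,cv2.CHAIN_APPROX_NONE); cc=max(cs,key=cv2.contourArea).reshape(-1,2)+[c0,r0]
    P=np.array([onz('top',p,h)[:2] for p in cc],np.float32)
    rc=cv2.minAreaRect(P*1000); print(nm,rc, cv2.boxPoints(rc).round(1).tolist())
```

```text
[[ 0.     0.228  0.974]
 [-0.     0.974 -0.228]
 [-1.    -0.     0.   ]]
cam in tool [-0.16141665  0.00054297 -0.06620067] [[-0.    -0.233  0.972]
 [ 1.     0.     0.   ]
 [-0.     0.972  0.233]]
cradle ((478.7268981933594, 286.6993408203125), (20.304119110107422, 98.85164642333984), 1.0894919633865356) [[467.6000061035156, 335.8999938964844], [469.5, 237.10000610351562], [489.79998779296875, 237.5], [487.8999938964844, 336.29998779296875]]
stand ((519.2996826171875, -46.36603546142578), (149.4358673095703, 64.34009552001953), 78.22698974609375) [[472.6000061035156, -112.9000015258789], [535.5, -126.0999984741211], [566.0, 20.200000762939453], [503.1000061035156, 33.29999923706055]]
```

Emit:
arm_command:
  deltas:
    - {"translation": [2.56, -5.96, 16.3], "turn": [15.14, 0, 0]}
    - {"translation": [2.56, -5.96, 16.3], "turn": [15.14, 0, 0]}
    - {"translation": [2.56, -5.96, 16.3], "turn": [15.14, 0, 0]}
    - {"translation": [2.56, -5.96, 16.3], "turn": [15.14, 0, 0]}
    - {"translation": [2.56, -5.96, 16.3], "turn": [15.14, 0, 0]}
    - {"translation": [2.56, -5.96, 16.3], "turn": [15.14, 0, 0]}
    - {"translation": [2.56, -5.96, 16.3], "turn": [15.14, 0, 0]}
    - {"translation": [2.56, -5.96, 16.3], "turn": [15.14, 0, 0]}
    - {"translation": [2.56, -5.96, 16.3], "turn": [15.14, 0, 0]}
    - {"translation": [2.56, -5.96, 16.3], "turn": [15.14, 0, 0]}
    - {"translation": [2.56, -5.96, 16.3], "turn": [15.14, 0, 0]}
    - {"translation": [2.56, -5.96, 16.3], "turn": [15.14, 0, 0]}

```text
time_s: 2.45
ee_pos: [0.4909, 0.2948, 0.1593]
eef_rot: [-0.674, 1.57, -2.234]
force: [-0.1, -0.7, -0.5]
grip_width: 0.0943
```

```bash
cat >> h.py <<'E'
def tool():
    o=ctrl.get_obs(); return np.array(o['ee_pos']),R.from_euler('xyz',o['eef_rot']).as_matrix(),o
def delta(pos,yawz,ref=None):
    """deltas to TCP pos with tool down, tool z at angle yawz(deg)"""
    p,M,o=tool() if ref is None else ref
    a=np.radians(yawz); z=np.array([np.cos(a),np.sin(a),0]); x=np.array([0,0,-1.]); y=np.cross(z,x)
    T=np.stack([x,y,z],1); return (M.T@(np.asarray(pos)-p)/.025).round(3),(np.degrees(R.from_matrix(M.T@T).as_rotvec())/5).round(3)
def st():
    p,M,o=tool(); print('t',round(o['time_s'],2),'p',p.round(5),'zdir',np.degrees(np.arctan2(M[1,2],M[0,2])).round(3),'down',M[:,0].round(4),'F',np.round(o['force'],2),'Mo',np.round(o['moment'],3),'g',round(o['grip_width'],4))
E
python3 - <<'E'
from h import *
st()
np.save('cal1.npy',np.array([0])); import pickle
pickle.dump(cam('wrist'),open('cal1.pkl','wb'))
im=optics.camera('wrist'); save(im,'w1.png')
for n in ['punch_grip','punch_tip','bore_mouth','cradle_place']:
    for d in models.mark_of(n,'wrist')[:2]: print(n,np.round(d['at'],1),round(d['score'],2),onz('wrist',d['at'],.05).round(4))
st()
E
```

```text
t 2.45 p [0.4909  0.29476 0.15933] zdir -89.37 down [-7.e-04 -9.e-04 -1.e+00] F [-0.07 -0.69 -0.47] Mo [-0.018  0.082 -0.02 ] g 0.0943
punch_grip [273.8 208.7] 0.61 [0.4866 0.2996 0.05  ]
cradle_place [274.8 206.5] 0.74 [0.4866 0.3027 0.05  ]
t 2.7 p [0.48742 0.2984  0.16073] zdir -88.739 down [ 2.e-04  2.e-04 -1.e+00] F [-0.23  0.13  0.53] Mo [-0.086  0.02  -0.028] g 0.094
```

View pics/w1.png

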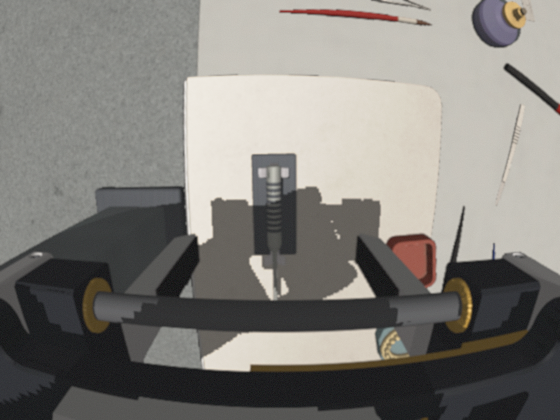

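Run:
```python
from h import *
import pickle
st()
pickle.dump(cam('wrist'),open('cal2.pkl','wb'))
im=optics.camera('wrist'); save(im,'w2.png')
save(np.ascontiguousarray(im[145:305,210:340]),'w2a.png',4.5)
```

```text
t 2.7 p [0.48742 0.2984  0.16073] zdir -88.739 down [ 2.e-04  2.e-04 -1.e+00] F [-0.23  0.13  0.53] Mo [-0.086  0.02  -0.028] g 0.094
```

View pics/w2a.png

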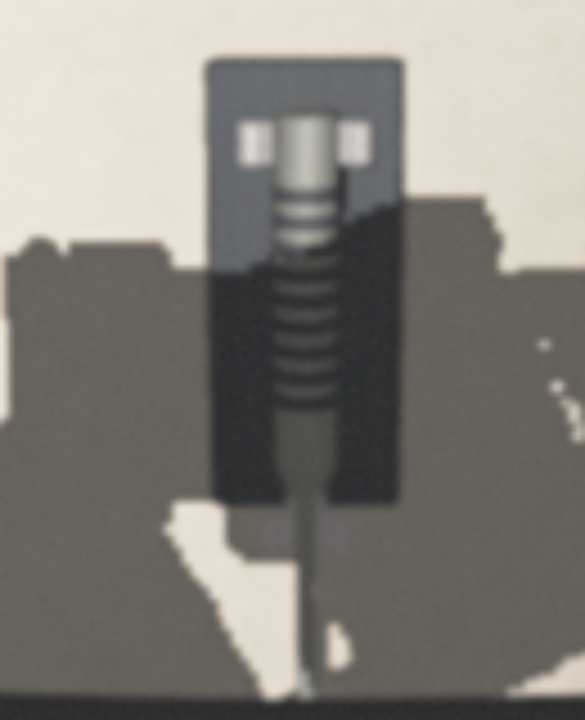

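Run:
```python
from h import *
import pickle
c=pickle.load(open('cal2.pkl','rb'))
for uv in [(278.3,170.5),(278.0,210),(277.9,249),(278.1,276),(278,298)]: print(onz('wrist',uv,.05,c).round(4))
print('handle end z ~.056',onz('wrist',(278.3,170),.056,c))
# base corners
pts=[(207,58),(404,58),(213,502),(399,502)]
B=[onz('wrist',(210+a/4.5,145+b/4.5),.006,c) for a,b in pts]
for b in B: print('base',b.round(4))
B=np.array(B);print(B.mean(0), np.degrees(np.arctan2(*( (B[0]+B[1]-B[2]-B[3])[:2]))))
# top view recheck
for a,b in [(115,313),(395,311),(640,307)]: print('top',onz('top',(110+a/6,185+b/6),.05).round(4))
for a,b,in [(152,255.5),(337,276)]: pass
```

```text
[0.4889 0.3338 0.05  ]
[0.4894 0.2996 0.05  ]
[0.4902 0.2638 0.05  ]
[0.491  0.2372 0.05  ]
[0.4915 0.2138 0.05  ]
handle end z ~.056 [0.48886204 0.3349291  0.056     ]
base [0.4672 0.3406 0.006 ]
base [0.5098 0.3415 0.006 ]
base [0.4694 0.2383 0.006 ]
base [0.5126 0.2393 0.006 ]
[0.48975086 0.28992708 0.006     ] -1.3843232055198456
top [0.4877 0.3343 0.05  ]
top [0.4897 0.2588 0.05  ]
top [0.492  0.1928 0.05  ]
```

Emit:
arm_command:
  deltas:
    - {"translation": [1.2, 0.04, 0], "turn": [0, 0, 0]}
    - {"translation": [2.4, 0.08, 0], "turn": [0, 0, 0]}
    - {"translation": [3.4, 0.08, 0], "turn": [0, 0, 0]}
    - {"translation": [3.9, 0.08, 0], "turn": [0, 0, 0]}
    - {"translation": [3.9, 0.08, 0], "turn": [0, 0, 0]}
    - {"translation": [3.9, 0.08, 0], "turn": [0, 0, 0]}
  gripper: 40
  force: 15

```text
time_s: 3.25
ee_pos: [0.4901, 0.2982, 0.0637]
eef_rot: [2.05, 1.571, 0.5]
force: [0.5, -0.2, 0.7]
grip_width: 0.0574
```

Run:
```python
from h import *
st()
print(delta((.4895,.2985,.050),-88.7))
im=optics.camera('wrist'); save(np.ascontiguousarray(im[145:385,160:400]),'w3.png',2.5)
st()
```

```text
t 3.25 p [0.49011 0.29816 0.06367] zdir -88.817 down [ 2.e-04  1.e-04 -1.e+00] F [ 0.47 -0.15  0.73] Mo [-0.014  0.017  0.008] g 0.0574
(array([ 0.547, -0.024, -0.014]), array([-0.023, -0.001, -0.003]))
t 3.3 p [0.49057 0.29832 0.06449] zdir -88.826 down [ 1.7e-03  9.0e-04 -1.0e+00] F [0.68 0.03 0.51] Mo [ 0.008  0.024 -0.   ] g 0.0533
```

View pics/w3.png

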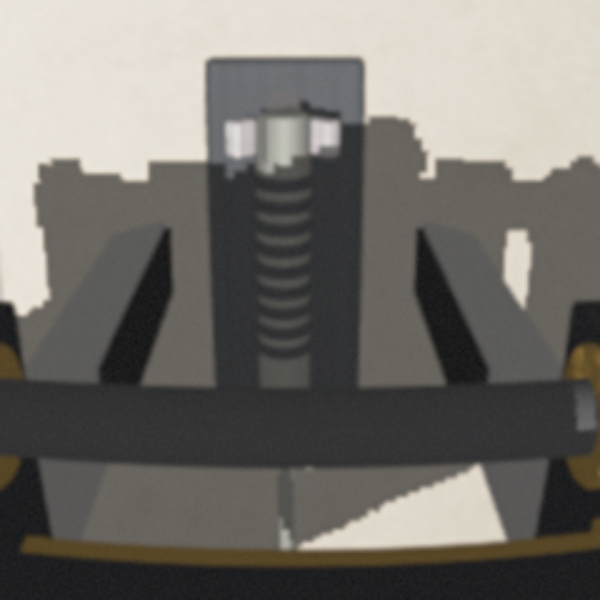

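Emit:
arm_command:
  deltas:
    - {"translation": [0.25, -0.03, 0], "turn": [0, 0, 0]}
    - {"translation": [0.5, -0.05, 0], "turn": [0, 0, 0]}
    - {"translation": [0.5, -0.05, 0], "turn": [0, 0, 0]}
    - {"translation": [0.5, -0.05, 0], "turn": [0, 0, 0]}
    - {"translation": [0.5, -0.05, 0], "turn": [0, 0, 0]}

```text
time_s: 3.72
ee_pos: [0.489, 0.2977, 0.0507]
eef_rot: [1.931, 1.571, 0.38]
force: [0.8, 0.2, 0.3]
grip_width: 0.0402
```

Run:
```python
from h import *
st()
```

```text
t 3.72 p [0.48899 0.29767 0.05068] zdir -88.867 down [ 3.e-04  1.e-04 -1.e+00] F [0.84 0.25 0.28] Mo [-0.041  0.082  0.021] g 0.0402
```

Good. Close gently, then firm.

Emit:
arm_command:
  deltas:
    - {"translation": [0, 0.0, 0], "turn": [0, 0, 0]}
    - {"translation": [0, 0, 0], "turn": [0, 0, 0]}
    - {"translation": [0, 0, 0], "turn": [0, 0, 0]}
    - {"translation": [0, 0, 0], "turn": [0, 0, 0]}
    - {"translation": [0, 0, 0], "turn": [0, 0, 0]}
    - {"translation": [0, 0, 0], "turn": [0, 0, 0]}
  gripper: 4
  force: 8

```text
time_s: 4.22
ee_pos: [0.4881, 0.2976, 0.0504]
eef_rot: [-1.374, 1.569, -2.925]
force: [-6.3, -0.7, 4.0]
grip_width: 0.0119
```

Run:
```python
from h import *
st()
```

```text
t 4.22 p [0.48807 0.29763 0.05039] zdir -88.861 down [-2.e-03 -4.e-04 -1.e+00] F [-6.28 -0.69  4.01] Mo [-0.15   1.198 -0.014] g 0.0119
```

Emit:
arm_command:
  deltas:
    - {"translation": [0, -0.04, 0], "turn": [0, 0, 0]}
    - {"translation": [0, -0.04, 0], "turn": [0, 0, 0]}
    - {"translation": [0, -0.04, 0], "turn": [0, 0, 0]}
    - {"translation": [0, -0.04, 0], "turn": [0, 0, 0]}

```text
time_s: 4.55
ee_pos: [0.4879, 0.2977, 0.0505]
eef_rot: [2.436, 1.571, 0.885]
force: [-0.7, 0.1, 1.1]
grip_width: 0.0115
```

Run:
```python
from h import *
st()
```

```text
t 4.55 p [0.4879  0.29766 0.05048] zdir -88.864 down [ 1.e-04  1.e-04 -1.e+00] F [-0.69  0.06  1.07] Mo [-0.027  0.163 -0.001] g 0.0115
```

Emit:
arm_command:
  deltas:
    - {"translation": [0, 0, 0], "turn": [0, 0, 0]}
    - {"translation": [0, 0, 0], "turn": [0, 0, 0]}
    - {"translation": [-0.2, 0, 0], "turn": [0, 0, 0]}
    - {"translation": [-0.6, 0, 0], "turn": [0, 0, 0]}
    - {"translation": [-1.4, 0, 0], "turn": [0, 0, 0]}
    - {"translation": [-2.4, 0, 0], "turn": [0, 0, 0]}
    - {"translation": [-3.4, 0, 0], "turn": [0, 0, 0]}
    - {"translation": [-4.0, 0, 0], "turn": [0, 0, 0]}
    - {"translation": [-4.0, 0, 0], "turn": [0, 0, 0]}
  gripper: 4
  force: 50

```text
time_s: 5.3
ee_pos: [0.4891, 0.2983, 0.1548]
eef_rot: [2.036, 1.565, 0.485]
force: [0.4, -0.4, 0.0]
grip_width: 0.0108
```

Run:
```python
from h import *
st()
for a,b in [(203,105),(338,135),(178,235),(310,265)]: print(onz('top',(300+a/6,185+b/6),.068).round(4))
im=optics.camera('side'); save(im,'s1.png'); save(np.ascontiguousarray(im[140:340,260:420]),'s1a.png',4)
st()
```

```text
t 5.3 p [0.48913 0.29828 0.15476] zdir -88.865 down [ 0.0055  0.0029 -1.    ] F [ 0.35 -0.38  0.  ] Mo [-0.055  0.03   0.018] g 0.0108
[0.5483 0.0059 0.068 ]
[ 0.541  -0.0299  0.068 ]
[0.5137 0.0122 0.068 ]
[ 0.5064 -0.0226  0.068 ]
t 5.35 p [0.48845 0.2979  0.15232] zdir -88.867 down [ 0.003   0.0015 -1.    ] F [-0.12 -0.28 -1.46] Mo [-0.118  0.046 -0.018] g 0.0109
```

View pics/s1a.png

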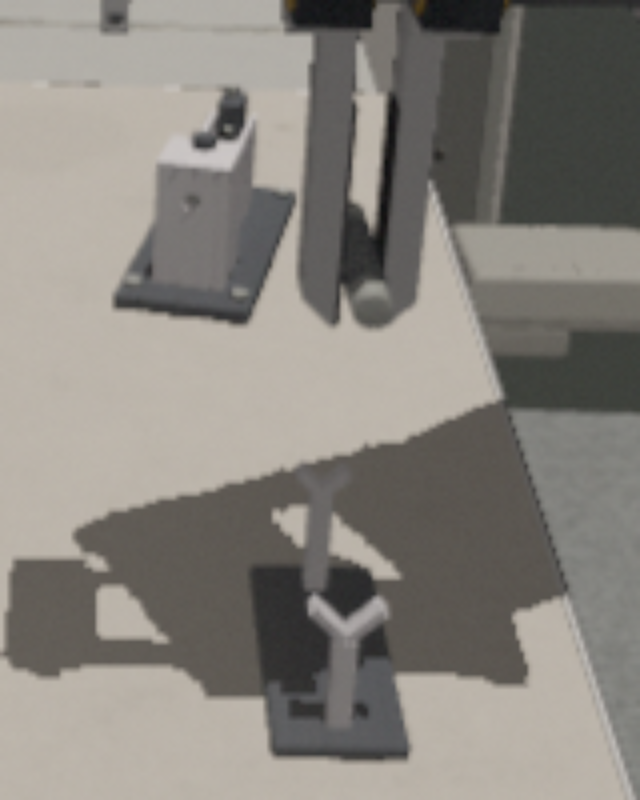

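Emit:
arm_command:
  deltas:
    - {"translation": [0, -0.13, 1.2], "turn": [0.23, 0, 0]}
    - {"translation": [0, -0.29, 2.8], "turn": [0.53, 0, 0]}
    - {"translation": [0, -0.45, 4.4], "turn": [0.83, 0, 0]}
    - {"translation": [0, -0.62, 6.0], "turn": [1.13, 0, 0]}
    - {"translation": [0, -0.8, 7.6], "turn": [1.43, 0, 0]}
    - {"translation": [0, -0.97, 9.2], "turn": [1.73, 0, 0]}
    - {"translation": [0, -1.13, 10.8], "turn": [2.03, 0, 0]}
    - {"translation": [0, -1.28, 12.2], "turn": [2.33, 0, 0]}
    - {"translation": [0, -1.4, 13.2], "turn": [2.5, 0, 0]}
    - {"translation": [0, -1.43, 13.65], "turn": [2.58, 0, 0]}
    - {"translation": [0, -1.43, 13.65], "turn": [2.58, 0, 0]}
    - {"translation": [0, -1.43, 13.65], "turn": [2.58, 0, 0]}

```text
time_s: 6.35
ee_pos: [0.4587, -0.0439, 0.1498]
eef_rot: [-1.695, 1.57, 2.812]
force: [0.2, 0.4, 0.5]
grip_width: 0.0108
```

Run:
```python
from h import *
import pickle
optics.camera('top')
st()
pickle.dump(cam('wrist'),open('cal4.pkl','wb'))
im=optics.camera('wrist'); save(im,'w4.png')
st()
```

```text
t 6.4 p [ 0.45881 -0.0434   0.14996] zdir -101.731 down [-8.e-04  4.e-04 -1.e+00] F [-1.2   0.19  0.34] Mo [-0.095  0.087 -0.022] g 0.0106
t 6.45 p [ 0.45887 -0.04315  0.15007] zdir -101.686 down [-7.e-04  3.e-04 -1.e+00] F [-0.71  0.29 -0.97] Mo [-0.045  0.071 -0.002] g 0.0102
```

View pics/w4.png

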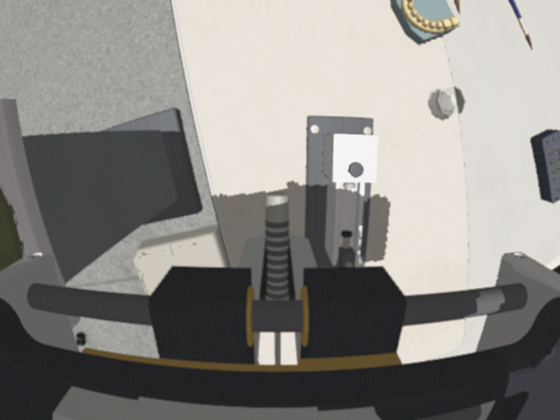

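Run:
```python
import cv2
im=cv2.imread('pics/w4.png')
cv2.imwrite('pics/w4a.png',cv2.resize(im[105:215,260:400],None,fx=5.5,fy=5.5,interpolation=cv2.INTER_CUBIC))
```

```text
(no output)
```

View pics/w4a.png

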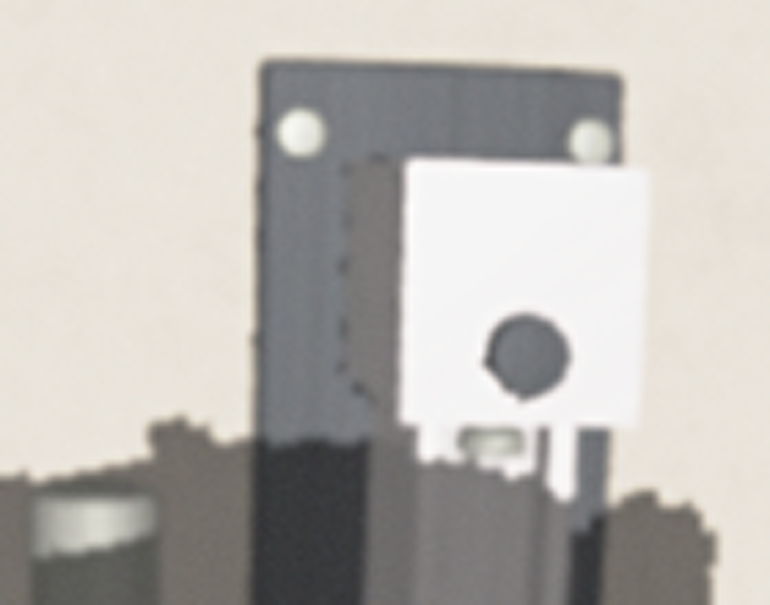

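Run:
```python
from h import *
import pickle
c=pickle.load(open('cal4.pkl','rb'))
f=lambda a,b:(260+a/5.5-.0,105+b/5.5)
p=np.array([.45884,-.0433,.150]); 
a=np.radians(-101.71); z=np.array([np.cos(a),np.sin(a),0]); y=np.cross(z,[0,0,-1.])
def rep(n,uv,h):
    w=onz('wrist',uv,h,c); print(n,w.round(4),'tool y,z',((w-p)@y).round(5),((w-p)@z).round(5)); return w
rep('punch back',(277.6,196.5),.1555); rep('punch mid',(277.3,225),.1495)
T=[rep(n,f(*q),.068) for n,q in [('TL',(408,158)),('TR',(648,170)),('BL',(398,422)),('BR',(638,428))]]
B=[rep(n,f(*q),.008) for n,q in [('bTL',(262,62)),('bTR',(622,74)),('bL2',(250,600))]]
rep('pinhead',f(492,440),.0555)
# model fit
from scipy.optimize import least_squares
obs=[f(408,158),f(648,170),f(398,422),f(638,428),f(262,62),f(622,74)]
mod=np.array([(-17,18,68),(17,18,68),(-17,-18,68),(17,-18,68)])/1000
def pts(v):
    x0,y0,t,off=v; C,S=np.cos(t),np.sin(t); m=np.vstack([mod,[(-.032,off,.008),(.032,off,.008)]])
    return np.c_[x0+C*m[:,0]-S*m[:,1],y0+S*m[:,0]+C*m[:,1],m[:,2]]
r=least_squares(lambda v:np.concatenate([proj('wrist',q,c)-o for q,o in zip(pts(v),obs)]),[.527,-.009,-.2,.043])
print(r.x,np.degrees(r.x[2]),r.fun.round(2))
```

```text
punch back [ 0.4676 -0.0079  0.1555] tool y,z 0.00139 -0.03648
punch mid [ 0.4642 -0.0238  0.1495] tool y,z 0.00125 -0.02021
TL [0.5154 0.0135 0.068 ] tool y,z 0.04382 -0.06714
TR [0.549  0.0062 0.068 ] tool y,z 0.0782 -0.06673
BL [ 0.5074 -0.0222  0.068 ] tool y,z 0.04325 -0.03056
BR [ 0.5416 -0.0296  0.068 ] tool y,z 0.07824 -0.03017
bTL [0.5043 0.0319 0.008 ] tool y,z 0.02921 -0.08282
bTR [0.5658 0.0193 0.008 ] tool y,z 0.09203 -0.08303
bL2 [ 0.4845 -0.0592  0.008 ] tool y,z 0.02838 0.01036
pinhead [ 0.5225 -0.0298  0.0555] tool y,z 0.05963 -0.02612
[ 0.52823105 -0.00799172 -0.20684052  0.03427811] -11.851088730206316 [ 0.    0.58 -0.46  0.12  0.63 -0.18 -0.57 -0.58 -0.37 -0.21  0.82  0.23]
```

Emit:
arm_command:
  deltas:
    - {"translation": [0, 0.3, -1.0], "turn": [0, 0, 0]}
    - {"translation": [0, 0.75, -2.4], "turn": [0, 0, 0]}
    - {"translation": [0, 1.2, -3.9], "turn": [0, 0, 0]}
    - {"translation": [0, 1.7, -5.4], "turn": [0, 0, 0]}
    - {"translation": [0, 2.15, -6.9], "turn": [0.03, 0, 0]}
    - {"translation": [0, 2.39, -7.66], "turn": [0.03, 0, 0]}
    - {"translation": [0.4, 2.39, -7.66], "turn": [0.03, 0, 0]}
    - {"translation": [1.5, 2.39, -7.66], "turn": [0.03, 0, 0]}
    - {"translation": [2.8, 2.39, -7.66], "turn": [0.03, 0, 0]}
    - {"translation": [3.6, 2.39, -7.66], "turn": [0.03, 0, 0]}
    - {"translation": [3.8, 2.39, -7.66], "turn": [0.03, 0, 0]}
    - {"translation": [3.8, 2.39, -7.66], "turn": [0.03, 0, 0]}

```text
time_s: 7.45
ee_pos: [0.5553, 0.1314, 0.0541]
eef_rot: [-1.186, 1.568, -2.964]
force: [0.0, -1.2, 0.5]
grip_width: 0.0105
```

Run:
```python
from h import *
import pickle
im=optics.camera('side'); save(np.ascontiguousarray(im[130:250,270:370]),'s5.png',6)
im=optics.camera('top'); save(np.ascontiguousarray(im[170:270,220:380]),'t5.png',5)
st(); print(delta((.5563,.1322,.050),-101.85))
pickle.dump(cam('wrist'),open('cal5.pkl','wb'))
im=optics.camera('wrist'); save(im,'w5.png'); save(np.ascontiguousarray(im[280:390,210:360]),'w5a.png',5)
```

```text
t 7.55 p [0.55682 0.13138 0.0566 ] zdir -101.887 down [ 1.3e-03  2.0e-04 -1.0e+00] F [0.95 0.88 0.09] Mo [-0.048  0.089  0.035] g 0.0108
(array([ 0.264, -0.028, -0.028]), array([-0.007, -0.006, -0.015]))
```

View pics/s5.png

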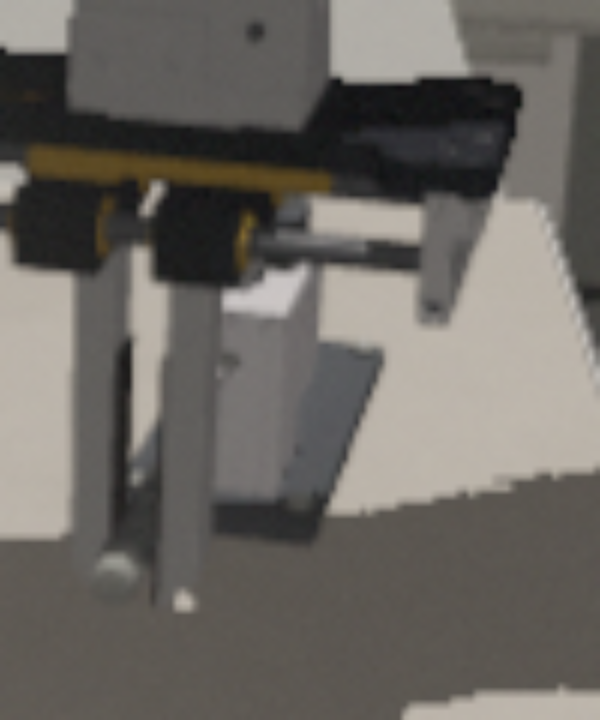

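View pics/t5.png

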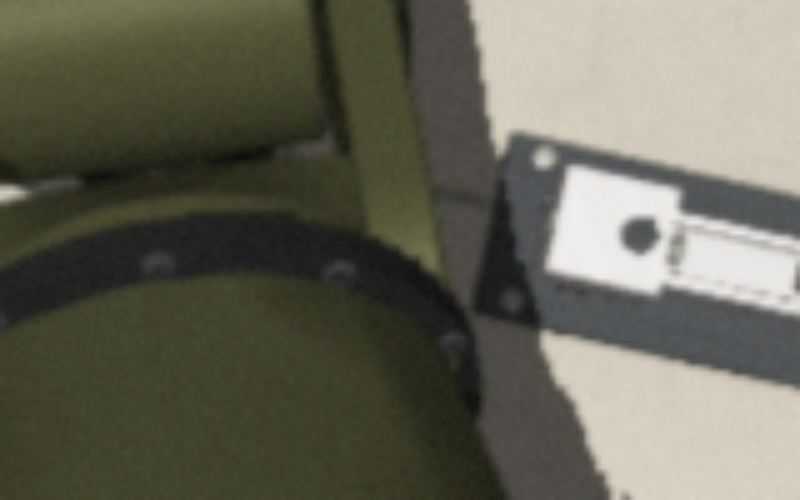

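View pics/w5a.png

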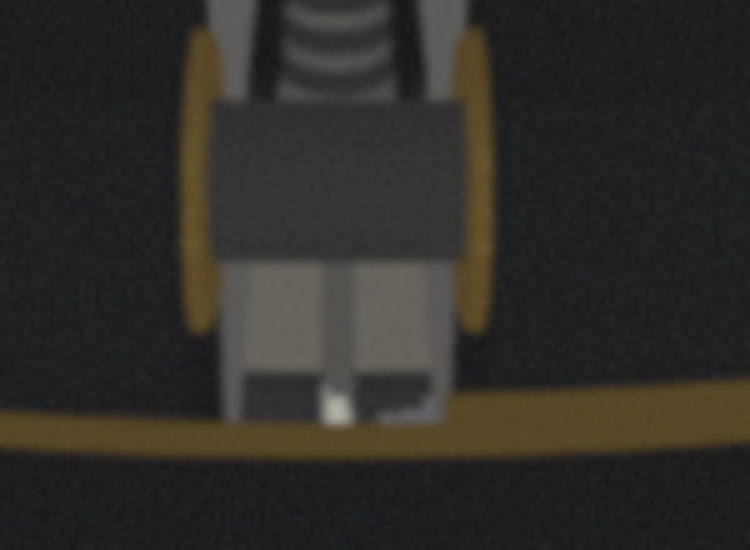

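Emit:
arm_command:
  deltas:
    - {"translation": [0.15, 0, 0], "turn": [0, 0, 0]}
    - {"translation": [0.2, 0, 0], "turn": [0, 0, 0]}
    - {"translation": [0.2, 0, 0], "turn": [0, 0, 0]}
    - {"translation": [0.2, 0, 0], "turn": [0, 0, 0]}
    - {"translation": [0.2, 0, 0], "turn": [0, 0, 0]}

```text
time_s: 8.02
ee_pos: [0.5565, 0.131, 0.0507]
eef_rot: [1.829, 1.57, 0.05]
force: [0.3, -0.1, -0.2]
grip_width: 0.0104
```

```bash
cat >> h.py <<'E'
U=np.array([.2053,.9787,0]); 
MOUTH=np.array([.53066,.0099,.05])
def axst(yaw=-101.85,m=MOUTH):
    p,M,o=tool(); a=np.radians(yaw); z=np.array([np.cos(a),np.sin(a),0]); y=np.cross(z,[0,0,-1.])
    q=p-m; F=np.array(o['force'])
    print('t',round(o['time_s'],2),'tip depth %.2f lat %.2f z %.2f mm'%((q@z+.105)*1e3,q@y*1e3,p[2]*1e3),'zdir',np.degrees(np.arctan2(M[1,2],M[0,2])).round(2),'pitch',(M[:,0]@z).round(4),'F drive %.2f lat %.2f up %.2f'%(F@z,F@y,F[2]),'Mo',np.round(o['moment'],2),'g',round(o['grip_width'],4))
E
python3 - <<'E'
from h import *
axst(); st(); print(proj('side',MOUTH),proj('side',[.4879,.2977,.05]),proj('top',MOUTH))
E
```

```text
t 8.02 tip depth -18.84 lat 0.44 z 50.67 mm zdir -101.92 pitch -0.0001 F drive -0.02 lat 0.35 up -0.20 Mo [-0.1   0.06  0.02] g 0.0104
t 8.02 p [0.55652 0.13101 0.05067] zdir -101.917 down [ 3.e-04  0.e+00 -1.e+00] F [ 0.35 -0.06 -0.2 ] Mo [-0.099  0.056  0.022] g 0.0104
[307.05707853 190.42500719] [343.48715011 277.30077692] [330.07542338 214.43149462]
```

Emit:
arm_command:
  deltas:
    - {"translation": [0.015, -0.015, 0.1], "turn": [0, 0, 0]}
    - {"translation": [0.027, -0.018, 0.25], "turn": [0, 0, 0]}
    - {"translation": [0.027, -0.018, 0.4], "turn": [0, 0, 0]}
    - {"translation": [0.027, -0.018, 0.55], "turn": [0, 0, 0]}
    - {"translation": [0.027, -0.018, 0.65], "turn": [0, 0, 0]}
    - {"translation": [0.027, -0.018, 0.72], "turn": [0, 0, 0]}
    - {"translation": [0.027, -0.018, 0.76], "turn": [0, 0, 0]}
    - {"translation": [0.027, -0.018, 0.8], "turn": [0, 0, 0]}

```text
time_s: 8.68
ee_pos: [0.5519, 0.1114, 0.0498]
eef_rot: [1.905, 1.571, 0.126]
force: [0.1, -0.1, -1.1]
grip_width: 0.0105
```

Run:
```python
from h import *
axst(); 
im=optics.camera('wrist'); save(np.ascontiguousarray(im[280:390,210:360]),'w6a.png',5)
im=optics.camera('side'); save(np.ascontiguousarray(im[130:250,270:370]),'s6.png',6)
```

```text
t 8.68 tip depth 1.30 lat -0.08 z 49.81 mm zdir -101.93 pitch -0.0 F drive 0.13 lat 0.10 up -1.11 Mo [-0.05  0.06 -0.01] g 0.0105
```

View pics/w6a.png

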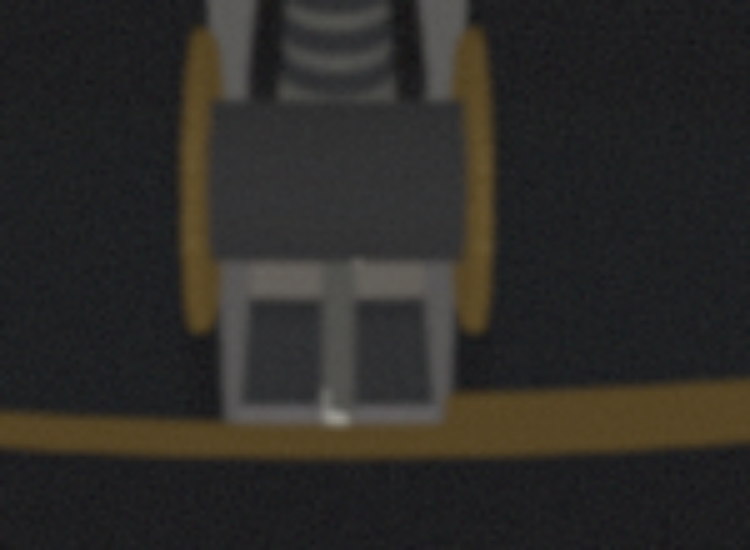

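View pics/s6.png

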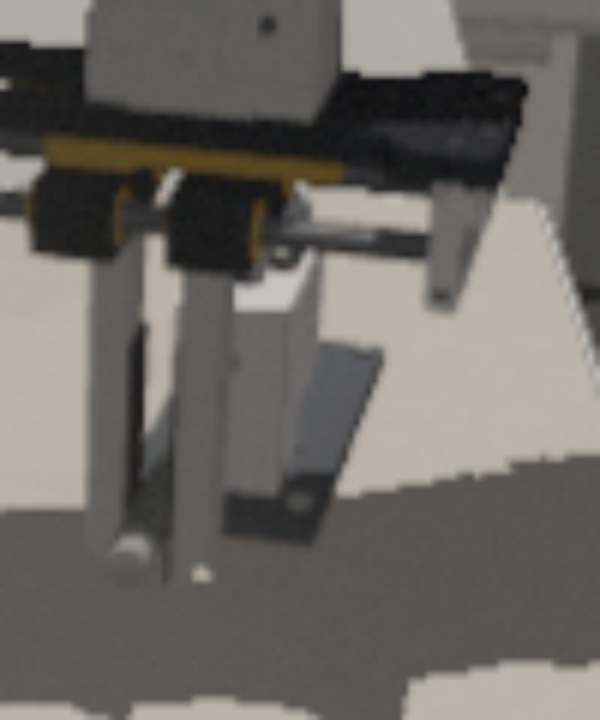

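Emit:
arm_command:
  deltas:
    - {"translation": [0, 0.0, 0.03], "turn": [0, 0, 0]}
    - {"translation": [0, 0, 0.06], "turn": [0, 0, 0]}
    - {"translation": [0, 0, 0.09], "turn": [0, 0, 0]}
    - {"translation": [0, 0, 0.12], "turn": [0, 0, 0]}
    - {"translation": [0, 0, 0.12], "turn": [0, 0, 0]}

```text
time_s: 9.2
ee_pos: [0.5512, 0.1085, 0.0498]
eef_rot: [-0.487, 1.571, -2.265]
force: [0.2, -0.2, -1.0]
grip_width: 0.0102
```

```bash
python3 -c "
from h import *
axst()"
```

```text
t 9.2 tip depth 4.27 lat -0.12 z 49.78 mm zdir -101.92 pitch 0.0 F drive 0.10 lat 0.27 up -0.97 Mo [-0.07  0.06  0.  ] g 0.0102
```

Emit:
arm_command:
  deltas:
    - {"translation": [0, 0.0, 0.02], "turn": [0, 0, 0]}
    - {"translation": [0, 0, 0.04], "turn": [0, 0, 0]}
    - {"translation": [0, 0, 0.06], "turn": [0, 0, 0]}
    - {"translation": [0, 0, 0.08], "turn": [0, 0, 0]}
    - {"translation": [0, 0, 0.08], "turn": [0, 0, 0]}

```text
time_s: 9.62
ee_pos: [0.5508, 0.1065, 0.0498]
eef_rot: [-0.114, 1.571, -1.893]
force: [0.0, -0.2, -1.3]
grip_width: 0.0107
```

```bash
python3 -c "
from h import *
axst()"
```

```text
t 9.62 tip depth 6.27 lat -0.12 z 49.77 mm zdir -101.92 pitch 0.0 F drive 0.17 lat 0.04 up -1.31 Mo [-0.06  0.09 -0.04] g 0.0107
```

Emit:
arm_command:
  deltas:
    - {"translation": [0, 0.0, 0.02], "turn": [0, 0, 0]}
    - {"translation": [0, 0, 0.04], "turn": [0, 0, 0]}
    - {"translation": [0, 0, 0.06], "turn": [0, 0, 0]}
    - {"translation": [0, 0, 0.08], "turn": [0, 0, 0]}
    - {"translation": [0, 0, 0.08], "turn": [0, 0, 0]}

```text
time_s: 10.03
ee_pos: [0.5504, 0.1046, 0.0498]
eef_rot: [-0.815, 1.571, -2.594]
force: [-0.2, 0.7, -0.7]
grip_width: 0.0104
```

```bash
python3 -c "
from h import *
axst()"
```

```text
t 10.03 tip depth 8.27 lat -0.15 z 49.75 mm zdir -101.92 pitch 0.0001 F drive -0.61 lat -0.32 up -0.74 Mo [-0.07  0.06  0.01] g 0.0104
```

Emit:
arm_command:
  deltas:
    - {"translation": [0, 0.0, 0.015], "turn": [0, 0, 0]}
    - {"translation": [0, 0, 0.03], "turn": [0, 0, 0]}
    - {"translation": [0, 0, 0.045], "turn": [0, 0, 0]}
    - {"translation": [0, 0, 0.06], "turn": [0, 0, 0]}
    - {"translation": [0, 0, 0.06], "turn": [0, 0, 0]}

```text
time_s: 10.45
ee_pos: [0.5502, 0.1034, 0.0498]
eef_rot: [2.848, 1.57, 1.07]
force: [0.1, 1.3, -0.9]
grip_width: 0.0107
```

```bash
python3 -c "
from h import *
axst()"
```

```text
t 10.45 tip depth 9.53 lat -0.11 z 49.79 mm zdir -101.92 pitch -0.0003 F drive -1.27 lat -0.19 up -0.90 Mo [ 0.23  0.05 -0.04] g 0.0107
```

Emit:
arm_command:
  deltas:
    - {"translation": [0, 0.0, 0.02], "turn": [0, 0, 0]}
    - {"translation": [0, 0, 0.04], "turn": [0, 0, 0]}
    - {"translation": [0, 0, 0.06], "turn": [0, 0, 0]}
    - {"translation": [0, 0, 0.08], "turn": [0, 0, 0]}
    - {"translation": [0, 0, 0.08], "turn": [0, 0, 0]}

```text
time_s: 10.87
ee_pos: [0.5501, 0.1024, 0.0501]
eef_rot: [2.698, 1.569, 0.92]
force: [1.5, 10.5, -0.7]
grip_width: 0.0108
```

```bash
python3 -c "
from h import *
axst()"
```

```text
t 10.87 tip depth 10.49 lat -0.01 z 50.09 mm zdir -101.91 pitch -0.002 F drive -10.56 lat -0.67 up -0.75 Mo [ 1.81 -0.28 -0.04] g 0.0108
```

Emit:
arm_command:
  deltas:
    - {"translation": [0, 0.0, 0.02], "turn": [0, 0, 0]}
    - {"translation": [0, 0, 0.035], "turn": [0, 0, 0]}
    - {"translation": [0, 0, 0.05], "turn": [0, 0, 0]}
    - {"translation": [0, 0, 0.06], "turn": [0, 0, 0]}
    - {"translation": [0, 0, 0.06], "turn": [0, 0, 0]}

```text
time_s: 11.28
ee_pos: [0.5498, 0.101, 0.0501]
eef_rot: [2.656, 1.569, 0.878]
force: [2.8, 10.8, -0.5]
grip_width: 0.0109
```

```bash
python3 -c "
from h import *
axst()"
```

```text
t 11.28 tip depth 11.94 lat 0.02 z 50.11 mm zdir -101.9 pitch -0.002 F drive -11.16 lat 0.57 up -0.50 Mo [ 1.84 -0.31  0.03] g 0.0109
```

Emit:
arm_command:
  deltas:
    - {"translation": [0, 0, 0.02], "turn": [0, 0, 0]}
    - {"translation": [0, 0, 0.04], "turn": [0, 0, 0]}
    - {"translation": [0, 0, 0.06], "turn": [0, 0, 0]}
    - {"translation": [0, 0, 0.08], "turn": [0, 0, 0]}
    - {"translation": [0, 0, 0.1], "turn": [0, 0, 0]}
    - {"translation": [0, 0, 0.12], "turn": [0, 0, 0]}
    - {"translation": [0, 0, 0.14], "turn": [0, 0, 0]}

```text
time_s: 11.87
ee_pos: [0.5491, 0.0976, 0.0501]
eef_rot: [2.686, 1.568, 0.907]
force: [2.1, 11.7, -0.9]
grip_width: 0.0107
```

```bash
python3 -c "
from h import *
axst()"
```

```text
t 11.87 tip depth 15.36 lat 0.01 z 50.11 mm zdir -101.9 pitch -0.0022 F drive -11.88 lat -0.35 up -0.95 Mo [ 2.01 -0.36 -0.05] g 0.0107
```

Emit:
arm_command:
  deltas:
    - {"translation": [0, 0, 0.02], "turn": [0, 0, 0]}
    - {"translation": [0, 0, 0.04], "turn": [0, 0, 0]}
    - {"translation": [0, 0, 0.06], "turn": [0, 0, 0]}
    - {"translation": [0, 0, 0.08], "turn": [0, 0, 0]}
    - {"translation": [0, 0, 0.1], "turn": [0, 0, 0]}
    - {"translation": [0, 0, 0.12], "turn": [0, 0, 0]}
    - {"translation": [0, 0, 0.14], "turn": [0, 0, 0]}
    - {"translation": [0, 0, 0.16], "turn": [0, 0, 0]}
    - {"translation": [0, 0, 0.18], "turn": [0, 0, 0]}
    - {"translation": [0, 0, 0.2], "turn": [0, 0, 0]}

```text
time_s: 12.7
ee_pos: [0.5481, 0.0927, 0.0501]
eef_rot: [2.681, 1.568, 0.902]
force: [3.3, 11.1, -1.1]
grip_width: 0.0107
```

```bash
python3 -c "
from h import *
axst()
im=optics.camera('top'); save(np.ascontiguousarray(im[170:270,280:420]),'t7.png',5)
axst()"
```

```text
t 12.7 tip depth 20.36 lat 0.01 z 50.10 mm zdir -101.9 pitch -0.0022 F drive -11.52 lat 0.91 up -1.12 Mo [ 2.08 -0.34  0.04] g 0.0107
t 12.75 tip depth 20.47 lat -0.00 z 50.07 mm zdir -101.91 pitch -0.0021 F drive -11.12 lat -0.26 up -1.13 Mo [ 1.88 -0.26 -0.02] g 0.011
```

View pics/t7.png

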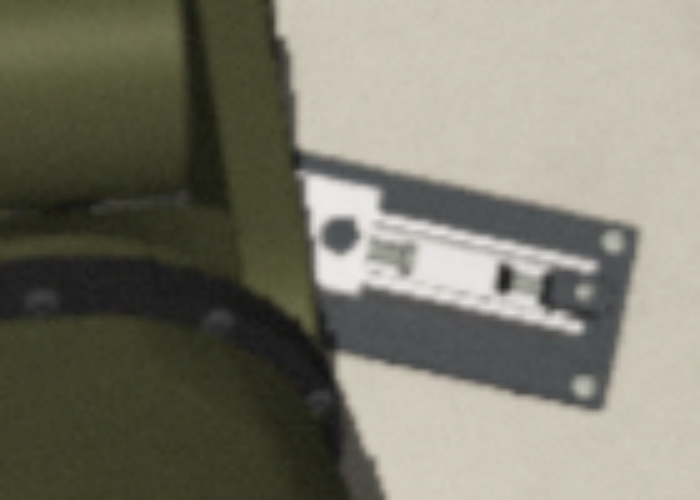

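Emit:
arm_command:
  deltas:
    - {"translation": [0, 0, 0.02], "turn": [0, 0, 0]}
    - {"translation": [0, 0, 0.04], "turn": [0, 0, 0]}
    - {"translation": [0, 0, 0.06], "turn": [0, 0, 0]}
    - {"translation": [0, 0, 0.08], "turn": [0, 0, 0]}
    - {"translation": [0, 0, 0.1], "turn": [0, 0, 0]}
    - {"translation": [0, 0, 0.12], "turn": [0, 0, 0]}
    - {"translation": [0, 0, 0.14], "turn": [0, 0, 0]}
    - {"translation": [0, 0, 0.16], "turn": [0, 0, 0]}
    - {"translation": [0, 0, 0.18], "turn": [0, 0, 0]}
    - {"translation": [0, 0, 0.2], "turn": [0, 0, 0]}
    - {"translation": [0, 0, 0.22], "turn": [0, 0, 0]}
    - {"translation": [0, 0, 0.24], "turn": [0, 0, 0]}

```text
time_s: 13.75
ee_pos: [0.5468, 0.0868, 0.0501]
eef_rot: [2.662, 1.568, 0.883]
force: [3.0, 10.4, -1.3]
grip_width: 0.0108
```

```bash
python3 -c "
from h import *
axst()"
```

```text
t 13.75 tip depth 26.41 lat 0.03 z 50.10 mm zdir -101.9 pitch -0.0021 F drive -10.78 lat 0.84 up -1.32 Mo [ 1.83 -0.3  -0.03] g 0.0108
```

Emit:
arm_command:
  deltas:
    - {"translation": [0, 0, 0.02], "turn": [0, 0, 0]}
    - {"translation": [0, 0, 0.04], "turn": [0, 0, 0]}
    - {"translation": [0, 0, 0.06], "turn": [0, 0, 0]}
    - {"translation": [0, 0, 0.08], "turn": [0, 0, 0]}
    - {"translation": [0, 0, 0.1], "turn": [0, 0, 0]}
    - {"translation": [0, 0, 0.12], "turn": [0, 0, 0]}
    - {"translation": [0, 0, 0.14], "turn": [0, 0, 0]}
    - {"translation": [0, 0, 0.16], "turn": [0, 0, 0]}
    - {"translation": [0, 0, 0.18], "turn": [0, 0, 0]}
    - {"translation": [0, 0, 0.2], "turn": [0, 0, 0]}

```text
time_s: 14.58
ee_pos: [0.5453, 0.0806, 0.0498]
eef_rot: [-0.298, 1.57, -2.076]
force: [0.2, 0.6, -0.9]
grip_width: 0.0109
```

```bash
python3 -c "
from h import *
axst()"
```

```text
t 14.58 tip depth 32.79 lat -0.19 z 49.77 mm zdir -101.91 pitch 0.0003 F drive -0.62 lat 0.04 up -0.88 Mo [-0.1   0.11 -0.03] g 0.0109
```

Emit:
arm_command:
  deltas:
    - {"translation": [0, 0, 0.03], "turn": [0, 0, 0]}
    - {"translation": [0, 0, 0.06], "turn": [0, 0, 0]}
    - {"translation": [0, 0, 0.09], "turn": [0, 0, 0]}
    - {"translation": [0, 0, 0.12], "turn": [0, 0, 0]}
    - {"translation": [0, 0, 0.15], "turn": [0, 0, 0]}
    - {"translation": [0, 0, 0.18], "turn": [0, 0, 0]}
    - {"translation": [0, 0, 0.2], "turn": [0, 0, 0]}
    - {"translation": [0, 0, 0.22], "turn": [0, 0, 0]}
    - {"translation": [0, 0, 0.24], "turn": [0, 0, 0]}

```text
time_s: 15.33
ee_pos: [0.5441, 0.0748, 0.0498]
eef_rot: [-0.547, 1.571, -2.326]
force: [0.4, -0.5, -0.5]
grip_width: 0.0105
```

```bash
python3 -c "
from h import *
axst()
im=optics.camera('top'); save(np.ascontiguousarray(im[170:270,280:420]),'t8.png',5)
axst()"
```

```text
t 15.33 tip depth 38.72 lat -0.17 z 49.78 mm zdir -101.92 pitch 0.0 F drive 0.44 lat 0.50 up -0.47 Mo [-0.04  0.11  0.03] g 0.0105
t 15.38 tip depth 38.78 lat -0.19 z 49.76 mm zdir -101.92 pitch 0.0 F drive -0.02 lat -0.02 up -1.55 Mo [-0.08  0.06  0.03] g 0.0107
```

View pics/t8.png

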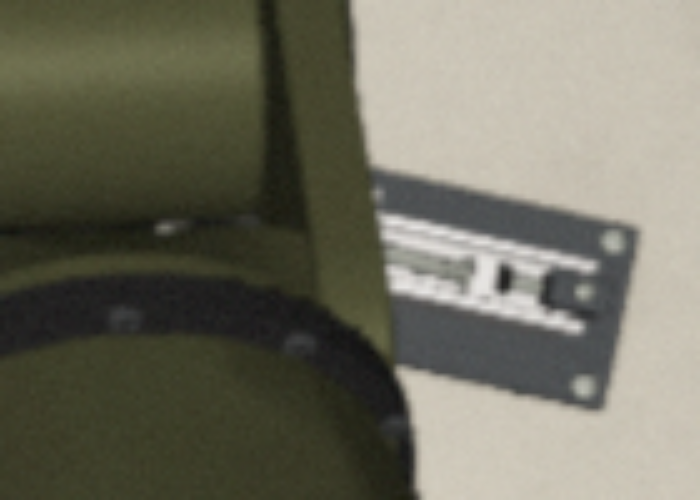

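Emit:
arm_command:
  deltas:
    - {"translation": [0, 0, 0.02], "turn": [0, 0, 0]}
    - {"translation": [0, 0, 0.04], "turn": [0, 0, 0]}
    - {"translation": [0, 0, 0.06], "turn": [0, 0, 0]}
    - {"translation": [0, 0, 0.08], "turn": [0, 0, 0]}
    - {"translation": [0, 0, 0.1], "turn": [0, 0, 0]}
    - {"translation": [0, 0, 0.12], "turn": [0, 0, 0]}
    - {"translation": [0, 0, 0.14], "turn": [0, 0, 0]}
    - {"translation": [0, 0, 0.16], "turn": [0, 0, 0]}
    - {"translation": [0, 0, 0.18], "turn": [0, 0, 0]}

```text
time_s: 16.13
ee_pos: [0.5432, 0.0704, 0.0498]
eef_rot: [-0.434, 1.571, -2.213]
force: [-0.1, -0.3, -1.9]
grip_width: 0.0109
```

```bash
python3 -c "
from h import *
axst()"
```

```text
t 16.13 tip depth 43.24 lat -0.18 z 49.77 mm zdir -101.92 pitch 0.0 F drive 0.35 lat -0.02 up -1.93 Mo [-0.04  0.07 -0.01] g 0.0109
```

Emit:
arm_command:
  deltas:
    - {"translation": [0, 0, 0.02], "turn": [0, 0, 0]}
    - {"translation": [0, 0, 0.04], "turn": [0, 0, 0]}
    - {"translation": [0, 0, 0.06], "turn": [0, 0, 0]}
    - {"translation": [0, 0, 0.06], "turn": [0, 0, 0]}

```text
time_s: 16.47
ee_pos: [0.5429, 0.0689, 0.0498]
eef_rot: [-0.244, 1.571, -2.023]
force: [-0.2, -0.1, -0.4]
grip_width: 0.0104
```

```bash
python3 -c "
from h import *
axst()"
```

```text
t 16.47 tip depth 44.75 lat -0.17 z 49.77 mm zdir -101.92 pitch 0.0 F drive 0.15 lat -0.20 up -0.37 Mo [-0.04  0.09 -0.  ] g 0.0104
```

Emit:
arm_command:
  deltas:
    - {"translation": [0, 0, 0.02], "turn": [0, 0, 0]}
    - {"translation": [0, 0, 0.04], "turn": [0, 0, 0]}
    - {"translation": [0, 0, 0.06], "turn": [0, 0, 0]}
    - {"translation": [0, 0, 0.06], "turn": [0, 0, 0]}

```text
time_s: 16.8
ee_pos: [0.5426, 0.0674, 0.0498]
eef_rot: [1.302, 1.571, -0.476]
force: [1.2, -0.0, -1.7]
grip_width: 0.0109
```

```bash
python3 -c "
from h import *
axst()"
```

```text
t 16.8 tip depth 46.25 lat -0.16 z 49.79 mm zdir -101.92 pitch 0.0 F drive -0.25 lat 1.17 up -1.71 Mo [-0.06  0.05  0.01] g 0.0109
```

Emit:
arm_command:
  deltas:
    - {"translation": [0, 0, 0.02], "turn": [0, 0, 0]}
    - {"translation": [0, 0, 0.04], "turn": [0, 0, 0]}
    - {"translation": [0, 0, 0.04], "turn": [0, 0, 0]}

```text
time_s: 17.05
ee_pos: [0.5424, 0.0665, 0.0498]
eef_rot: [2.878, 1.571, 1.099]
force: [0.5, 0.7, -0.7]
grip_width: 0.0104
```

```bash
python3 -c "
from h import *
axst()"
```

```text
t 17.05 tip depth 47.19 lat -0.16 z 49.78 mm zdir -101.92 pitch -0.0001 F drive -0.76 lat 0.40 up -0.68 Mo [ 0.03  0.09 -0.04] g 0.0104
```

Emit:
arm_command:
  deltas:
    - {"translation": [0, 0, 0.02], "turn": [0, 0, 0]}
    - {"translation": [0, 0, 0.04], "turn": [0, 0, 0]}
    - {"translation": [0, 0, 0.04], "turn": [0, 0, 0]}

```text
time_s: 17.3
ee_pos: [0.5423, 0.066, 0.0499]
eef_rot: [2.782, 1.57, 1.003]
force: [1.0, 5.7, -0.2]
grip_width: 0.0106
```

```bash
python3 -c "
from h import *
axst()"
```

```text
t 17.3 tip depth 47.72 lat -0.14 z 49.89 mm zdir -101.92 pitch -0.0008 F drive -5.75 lat -0.18 up -0.20 Mo [ 0.84 -0.08 -0.03] g 0.0106
```

Emit:
arm_command:
  deltas:
    - {"translation": [0, 0, 0.02], "turn": [0, 0, 0]}
    - {"translation": [0, 0, 0.04], "turn": [0, 0, 0]}
    - {"translation": [0, 0, 0.06], "turn": [0, 0, 0]}
    - {"translation": [0, 0, 0.08], "turn": [0, 0, 0]}
    - {"translation": [0, 0, 0.1], "turn": [0, 0, 0]}
    - {"translation": [0, 0, 0.1], "turn": [0, 0, 0]}

```text
time_s: 17.8
ee_pos: [0.5419, 0.0639, 0.05]
eef_rot: [2.741, 1.569, 0.962]
force: [1.1, 8.6, -1.5]
grip_width: 0.0107
```

```bash
python3 -c "
from h import *
axst()"
```

```text
t 17.8 tip depth 49.83 lat -0.09 z 49.98 mm zdir -101.91 pitch -0.0015 F drive -8.65 lat -0.65 up -1.51 Mo [ 1.41 -0.24 -0.02] g 0.0107
```

Emit:
arm_command:
  deltas:
    - {"translation": [0, 0, 0.02], "turn": [0, 0, 0]}
    - {"translation": [0, 0, 0.04], "turn": [0, 0, 0]}
    - {"translation": [0, 0, 0.06], "turn": [0, 0, 0]}
    - {"translation": [0, 0, 0.08], "turn": [0, 0, 0]}
    - {"translation": [0, 0, 0.1], "turn": [0, 0, 0]}
    - {"translation": [0, 0, 0.1], "turn": [0, 0, 0]}

```text
time_s: 18.3
ee_pos: [0.5415, 0.0618, 0.0501]
eef_rot: [2.726, 1.569, 0.947]
force: [1.8, 11.7, 0.1]
grip_width: 0.0107
```

```bash
python3 -c "
from h import *
axst()"
```

```text
t 18.3 tip depth 51.98 lat -0.05 z 50.08 mm zdir -101.91 pitch -0.002 F drive -11.82 lat -0.59 up 0.10 Mo [ 1.93 -0.3  -0.02] g 0.0107
```

Emit:
arm_command:
  deltas:
    - {"translation": [0, 0, 0.01], "turn": [0, 0, 0]}
    - {"translation": [0, 0, 0.01], "turn": [0, 0, 0]}
    - {"translation": [0, 0, 0.01], "turn": [0, 0, 0]}

```text
time_s: 18.55
ee_pos: [0.5415, 0.0616, 0.0501]
eef_rot: [2.735, 1.569, 0.957]
force: [1.6, 11.8, -1.3]
grip_width: 0.0107
```

```bash
python3 -c "
from h import *
for i in range(3):
  axst(); im=optics.camera('top')
save(np.ascontiguousarray(im[170:270,280:420]),'t9.png',5)
axst()"
```

```text
t 18.55 tip depth 52.14 lat -0.06 z 50.06 mm zdir -101.91 pitch -0.002 F drive -11.88 lat -0.91 up -1.30 Mo [ 1.99 -0.33 -0.04] g 0.0107
t 18.6 tip depth 52.14 lat -0.07 z 50.06 mm zdir -101.91 pitch -0.002 F drive -11.53 lat -0.65 up -0.30 Mo [ 2.   -0.3  -0.06] g 0.0108
t 18.65 tip depth 52.14 lat -0.07 z 50.05 mm zdir -101.91 pitch -0.0021 F drive -11.12 lat -1.25 up -0.83 Mo [ 1.97 -0.25 -0.01] g 0.0103
t 18.7 tip depth 52.13 lat -0.06 z 50.07 mm zdir -101.91 pitch -0.0021 F drive -11.83 lat -0.04 up -0.01 Mo [ 2.01 -0.24  0.01] g 0.011
```

View pics/t9.png

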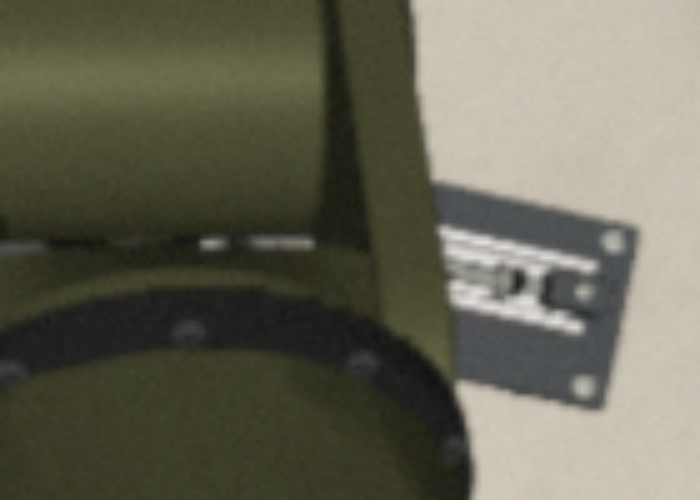

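Emit:
arm_command:
  deltas:
    - {"translation": [0, 0, 0.012], "turn": [0, 0, 0]}
    - {"translation": [0, 0, 0.012], "turn": [0, 0, 0]}
    - {"translation": [0, 0, -0.01], "turn": [0, 0, 0]}
    - {"translation": [0, 0, -0.04], "turn": [0, 0, 0]}
    - {"translation": [0, 0, -0.08], "turn": [0, 0, 0]}
    - {"translation": [0, 0, -0.13], "turn": [0, 0, 0]}
    - {"translation": [0, 0, -0.18], "turn": [0, 0, 0]}
    - {"translation": [0, 0, -0.25], "turn": [0, 0, 0]}
    - {"translation": [0, 0, -0.35], "turn": [0, 0, 0]}
    - {"translation": [0, 0, -0.5], "turn": [0, 0, 0]}

```text
time_s: 19.53
ee_pos: [0.5436, 0.0725, 0.0497]
eef_rot: [-0.372, 1.57, -2.151]
force: [-0.7, 0.3, -0.6]
grip_width: 0.0108
```

```bash
python3 -c "
from h import *
axst()"
```

```text
t 19.53 tip depth 41.05 lat -0.16 z 49.74 mm zdir -101.94 pitch 0.0003 F drive -0.14 lat -0.75 up -0.59 Mo [-0.1   0.11 -0.01] g 0.0108
```

Emit:
arm_command:
  deltas:
    - {"translation": [0, 0, -0.2], "turn": [0, 0, 0]}
    - {"translation": [0, 0, -0.45], "turn": [0, 0, 0]}
    - {"translation": [0, 0, -0.7], "turn": [0, 0, 0]}
    - {"translation": [0, 0, -1.0], "turn": [0, 0, 0]}
    - {"translation": [0, 0, -1.3], "turn": [0, 0, 0]}
    - {"translation": [0, 0, -1.6], "turn": [0, 0, 0]}
    - {"translation": [0, 0, -1.9], "turn": [0, 0, 0]}
    - {"translation": [0, 0, -2.2], "turn": [0, 0, 0]}
    - {"translation": [0, 0, -2.5], "turn": [0, 0, 0]}
    - {"translation": [0, 0, -2.75], "turn": [0, 0, 0]}
    - {"translation": [0, 0, -2.9], "turn": [0, 0, 0]}
    - {"translation": [0, 0, -2.9], "turn": [0, 0, 0]}

```text
time_s: 20.53
ee_pos: [0.5587, 0.1443, 0.0497]
eef_rot: [2.576, 1.571, 0.798]
force: [0.5, -0.8, -0.6]
grip_width: 0.0108
```

```bash
python3 -c "
from h import *
axst(); st(); print(delta((.4879,.29766,.1305),-88.86))"
```

```text
t 20.53 tip depth -32.32 lat -0.16 z 49.73 mm zdir -101.88 pitch -0.0001 F drive 0.64 lat 0.67 up -0.58 Mo [-0.06  0.1  -0.03] g 0.0108
t 20.53 p [0.5587  0.14433 0.04973] zdir -101.875 down [ 0.  0. -1.] F [ 0.52 -0.76 -0.58] Mo [-0.056  0.104 -0.028] g 0.0108
(array([-3.231, -4.034, -5.419]), array([-2.603e+00, -1.000e-03, -0.000e+00]))
```

Emit:
arm_command:
  deltas:
    - {"translation": [-0.8, 0, 0], "turn": [0, 0, 0]}
    - {"translation": [-1.9, 0, 0], "turn": [0, 0, 0]}
    - {"translation": [-2.9, -0.2, -0.3], "turn": [-0.1, 0, 0]}
    - {"translation": [-3.23, -0.8, -1.1], "turn": [-0.5, 0, 0]}
    - {"translation": [-3.23, -1.5, -2.0], "turn": [-0.95, 0, 0]}
    - {"translation": [-3.23, -2.2, -2.9], "turn": [-1.4, 0, 0]}
    - {"translation": [-3.23, -2.9, -3.9], "turn": [-1.85, 0, 0]}
    - {"translation": [-3.23, -3.5, -4.7], "turn": [-2.25, 0, 0]}
    - {"translation": [-3.23, -3.9, -5.2], "turn": [-2.5, 0, 0]}
    - {"translation": [-3.23, -4.03, -5.42], "turn": [-2.6, 0, 0]}
    - {"translation": [-3.23, -4.03, -5.42], "turn": [-2.6, 0, 0]}
    - {"translation": [-3.23, -4.03, -5.42], "turn": [-2.6, 0, 0]}

```text
time_s: 21.53
ee_pos: [0.4884, 0.2964, 0.1305]
eef_rot: [0.164, 1.571, -1.389]
force: [0.3, -0.2, -0.6]
grip_width: 0.0106
```

Run:
```python
from h import *
im=optics.camera('top'); save(np.ascontiguousarray(im[170:270,300:420]),'t10.png',6)
st(); print(delta((.4879,.29766,.0605),-88.86))
c=cam('wrist')
im=optics.camera('wrist'); save(np.ascontiguousarray(im[145:305,210:340]),'w10.png',4.5)
import pickle; pickle.dump((c,tool()[0]),open('cal10.pkl','wb'))
```

```text
t 21.58 p [0.48853 0.29606 0.13049] zdir -88.999 down [ 0.e+00 -2.e-04 -1.e+00] F [-0.1   0.15 -1.56] Mo [-0.111  0.054 -0.027] g 0.0106
(array([ 2.8  , -0.024, -0.065]), array([-0.028,  0.002, -0.   ]))
```

View pics/t10.png

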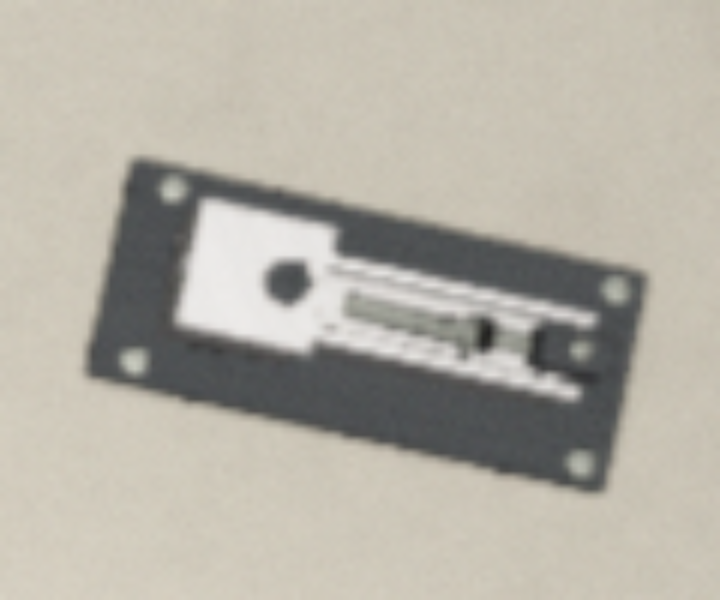

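View pics/w10.png

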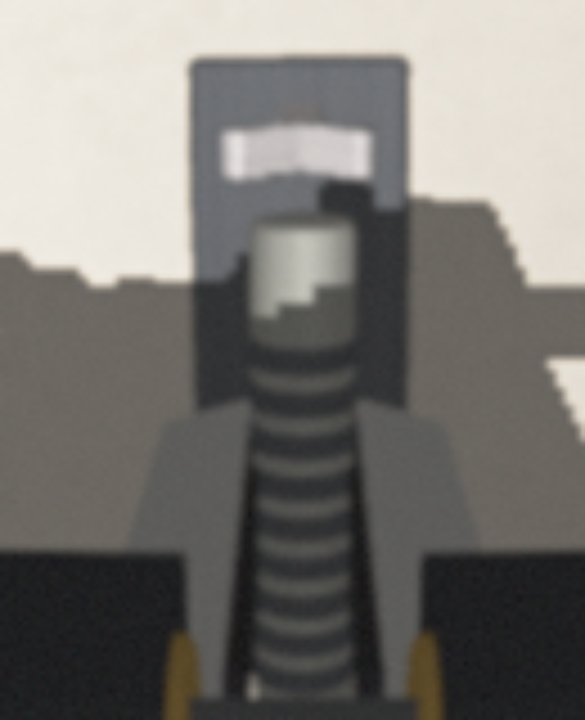

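Run:
```python
from h import *
a=cv2.imread('pics/w4.png',0).astype(float); b=optics.camera('wrist').mean(2); st()
print(a[185:262,273:282].mean(1).round(0).astype(int).tolist()); print(b[185:262,273:282].mean(1).round(0).astype(int).tolist())
print(a[240,255:305].astype(int).tolist());print(b[240,255:305].astype(int).tolist())
```

```text
t 21.68 p [0.48858 0.29598 0.13051] zdir -89.016 down [ 0.e+00 -1.e-04 -1.e+00] F [ 0.23 -0.47 -0.92] Mo [-0.047  0.058 -0.006] g 0.01
[228, 229, 230, 227, 207, 162, 120, 97, 93, 102, 131, 171, 197, 205, 205, 206, 206, 204, 191, 156, 116, 95, 91, 92, 93, 92, 93, 93, 92, 93, 93, 93, 92, 93, 93, 93, 90, 77, 62, 56, 55, 54, 60, 75, 88, 93, 87, 72, 58, 55, 53, 56, 67, 84, 93, 91, 79, 63, 55, 54, 54, 61, 77, 90, 93, 84, 66, 55, 53, 55, 59, 74, 89, 92, 84, 67, 55]
[110, 107, 104, 103, 103, 103, 98, 90, 87, 94, 118, 154, 177, 183, 184, 184, 183, 183, 183, 183, 183, 183, 180, 171, 162, 161, 151, 122, 92, 83, 83, 84, 84, 84, 84, 85, 81, 71, 57, 52, 50, 50, 55, 68, 79, 84, 79, 64, 53, 50, 50, 51, 60, 76, 84, 82, 70, 58, 51, 50, 51, 56, 70, 81, 84, 76, 60, 50, 50, 50, 55, 68, 80, 83, 76, 61, 51]
[101, 102, 101, 103, 100, 101, 103, 102, 101, 91, 74, 63, 62, 68, 76, 83, 85, 87, 88, 90, 90, 94, 92, 92, 92, 90, 89, 88, 83, 82, 76, 69, 59, 56, 72, 91, 103, 102, 101, 101, 102, 102, 102, 100, 100, 101, 103, 102, 100, 100]
[91, 92, 90, 94, 91, 90, 91, 93, 90, 83, 67, 54, 57, 62, 69, 73, 78, 78, 79, 80, 81, 82, 82, 83, 83, 85, 81, 78, 77, 72, 66, 60, 53, 48, 65, 81, 90, 92, 91, 92, 91, 91, 91, 91, 90, 91, 92, 90, 90, 91]
```

Emit:
arm_command:
  deltas:
    - {"translation": [0.4, -0.026, -0.067], "turn": [-0.03, 0, 0]}
    - {"translation": [1.0, -0.026, -0.067], "turn": [-0.03, 0, 0]}
    - {"translation": [1.7, -0.026, -0.067], "turn": [-0.03, 0, 0]}
    - {"translation": [2.3, -0.026, -0.067], "turn": [-0.03, 0, 0]}
    - {"translation": [2.5, -0.026, -0.067], "turn": [-0.03, 0, 0]}
    - {"translation": [2.5, -0.026, -0.067], "turn": [-0.03, 0, 0]}
    - {"translation": [2.5, -0.026, -0.067], "turn": [-0.03, 0, 0]}

```text
time_s: 22.27
ee_pos: [0.4876, 0.2985, 0.0682]
eef_rot: [-1.214, 1.571, -2.764]
force: [-0.1, -0.1, -0.7]
grip_width: 0.0108
```

Run:
```python
from h import *
st(); print(delta((.4879,.29766,.0505),-88.86))
```

```text
t 22.27 p [0.48756 0.2985  0.06818] zdir -88.786 down [-0. -0. -1.] F [-0.07 -0.11 -0.69] Mo [-0.061  0.057  0.057] g 0.0108
(array([0.707, 0.013, 0.034]), array([0.015, 0.   , 0.   ]))
```

Emit:
arm_command:
  deltas:
    - {"translation": [0.15, 0.013, 0.034], "turn": [0.015, 0, 0]}
    - {"translation": [0.35, 0.013, 0.034], "turn": [0.015, 0, 0]}
    - {"translation": [0.5, 0.013, 0.034], "turn": [0.015, 0, 0]}
    - {"translation": [0.6, 0.013, 0.034], "turn": [0.015, 0, 0]}
    - {"translation": [0.62, 0.013, 0.034], "turn": [0.015, 0, 0]}
    - {"translation": [0.62, 0.013, 0.034], "turn": [0.015, 0, 0]}

```text
time_s: 22.77
ee_pos: [0.4876, 0.2978, 0.0524]
eef_rot: [-1.057, 1.571, -2.608]
force: [-0.2, -0.2, -0.3]
grip_width: 0.011
```

Run:
```python
from h import *
st(); print(delta((.4879,.29766,.0505),-88.86))
```

```text
t 22.77 p [0.48764 0.2978  0.05237] zdir -88.84 down [-2.e-04 -1.e-04 -1.e+00] F [-0.2  -0.19 -0.32] Mo [-0.043  0.099 -0.041] g 0.011
(array([0.075, 0.01 , 0.006]), array([0.004, 0.001, 0.002]))
```

Emit:
arm_command:
  deltas:
    - {"translation": [0.03, 0.01, 0.005], "turn": [0, 0, 0]}
    - {"translation": [0.06, 0.01, 0.005], "turn": [0, 0, 0]}
    - {"translation": [0.072, 0.01, 0.005], "turn": [0, 0, 0]}
    - {"translation": [0.072, 0.01, 0.005], "turn": [0, 0, 0]}
    - {"translation": [0.072, 0.01, 0.005], "turn": [0, 0, 0]}

```text
time_s: 23.18
ee_pos: [0.488, 0.2977, 0.0508]
eef_rot: [2.018, 1.571, 0.467]
force: [0.5, -1.3, -0.2]
grip_width: 0.0106
```

Run:
```python
from h import *
st()
```

```text
t 23.18 p [0.48795 0.29768 0.05077] zdir -88.841 down [ 1.e-04  0.e+00 -1.e+00] F [ 0.49 -1.32 -0.16] Mo [-0.121  0.003  0.021] g 0.0106
```

Emit:
arm_command:
  deltas:
    - {"translation": [0.012, 0, 0], "turn": [0, 0, 0]}
    - {"translation": [0.012, 0, 0], "turn": [0, 0, 0]}
    - {"translation": [0.012, 0, 0], "turn": [0, 0, 0]}
  gripper: 4
  force: 6

```text
time_s: 23.43
ee_pos: [0.488, 0.2977, 0.0507]
eef_rot: [2.022, 1.571, 0.472]
force: [-1.1, -0.7, 2.7]
grip_width: 0.012
```

Run:
```python
from h import *
st()
```

```text
t 23.43 p [0.48799 0.29772 0.05066] zdir -88.841 down [ 2.e-04  1.e-04 -1.e+00] F [-1.09 -0.7   2.65] Mo [-0.25   0.275 -0.024] g 0.012
```

Seated (up force +2.7 N). Open.

Emit:
arm_command:
  deltas:
    - {"translation": [0, 0, 0], "turn": [0, 0, 0]}
    - {"translation": [0, 0, 0], "turn": [0, 0, 0]}
    - {"translation": [0, 0, 0], "turn": [0, 0, 0]}
    - {"translation": [0, 0, 0], "turn": [0, 0, 0]}
    - {"translation": [0, 0, 0], "turn": [0, 0, 0]}
  gripper: 40

```text
time_s: 23.85
ee_pos: [0.4879, 0.2977, 0.0504]
eef_rot: [-1.359, 1.571, -2.91]
force: [0.0, -0.1, 0.4]
grip_width: 0.039
```

Emit:
arm_command:
  deltas:
    - {"translation": [-0.3, 0, 0], "turn": [0, 0, 0]}
    - {"translation": [-1.0, 0, 0], "turn": [0, 0, 0]}
    - {"translation": [-2.0, 0, 0], "turn": [0, 0, 0]}
    - {"translation": [-3.2, 0, 0], "turn": [0, 0, 0]}
    - {"translation": [-4.0, 0, 0], "turn": [0, 0, 0]}
    - {"translation": [-4.4, 0, 0], "turn": [0, 0, 0]}
    - {"translation": [-4.4, 0, 0], "turn": [0, 0, 0]}
    - {"translation": [-4.4, 0, 0], "turn": [0, 0, 0]}
    - {"translation": [-4.4, 0, 0], "turn": [0, 0, 0]}

```text
time_s: 24.6
ee_pos: [0.4874, 0.2974, 0.1589]
eef_rot: [-1.096, 1.569, -2.647]
force: [-0.3, -0.4, -1.5]
grip_width: 0.0402
```

Run:
```python
from h import *
st(); im=optics.camera('wrist'); save(np.ascontiguousarray(im[145:305,210:340]),'w11.png',4.5)
im=optics.camera('side'); save(np.ascontiguousarray(im[140:340,260:420]),'s11.png',3.5)
```

```text
t 24.6 p [0.48741 0.29738 0.15889] zdir -88.842 down [-0.002  -0.0011 -1.    ] F [-0.33 -0.42 -1.48] Mo [-0.069 -0.008 -0.04 ] g 0.0402
```

View pics/w11.png

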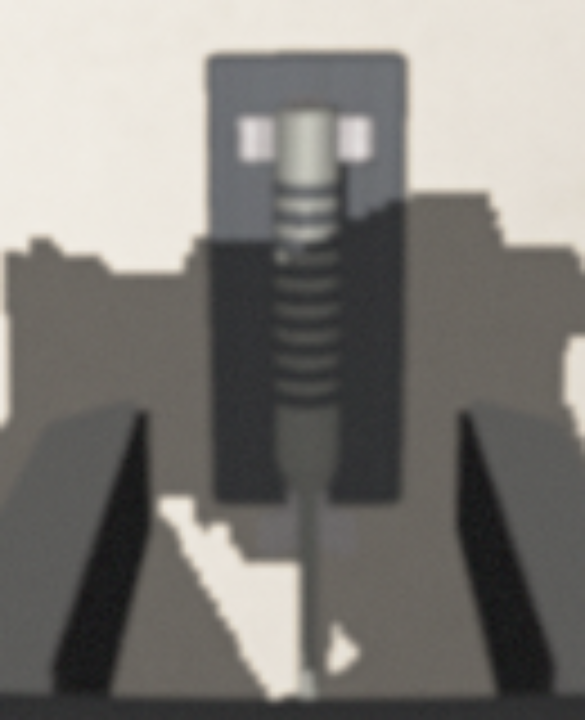

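View pics/s11.png

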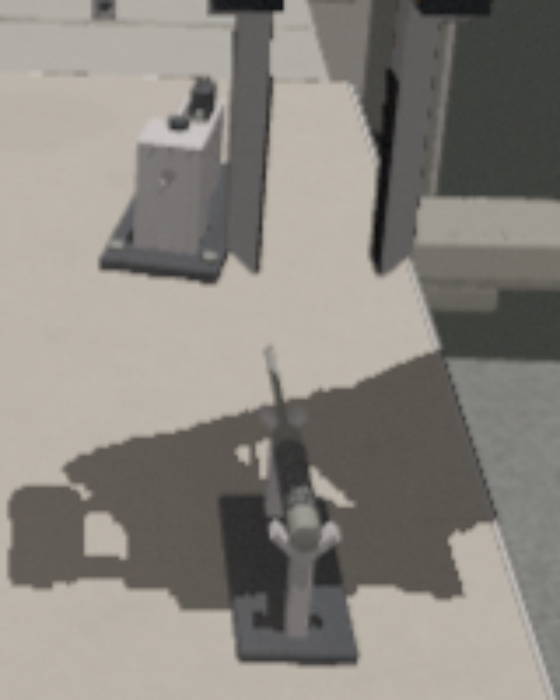

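The side and wrist pictures show the punch lying in both vees, as at the start (handle back at crop row 110, as before). The hand is clear, so I am handing in.

Run:
```python
from h import *
st(); print(ctrl.hand_in()); st()
```

```text
t 24.7 p [0.48747 0.29743 0.15895] zdir -88.842 down [-0.0021 -0.0011 -1.    ] F [-0.44 -0.43 -0.27] Mo [-0.111  0.092 -0.001] g 0.0399
the job is handed in; nothing more can be done
None
the job is handed in; nothing more can be done
```

The pin is out in the catch channel, the punch is back in its cradle, and the job was handed in at 24.7 s of the 61 s allowed.

- **Pushing the pin:** The drag I read was about 11 to 12 N, under the 20 N forcing limit, and it let go as the pin's tail neared the bore exit. Side forces stayed at about 1 N or less, so the punch did not bear hard on the block.
- **Buffer:** The head met the buffer with the punch tip about 47 mm into the bore. I pushed on to about 11.7 N. That is about 3.8 mm by force, about 3.7 mm by travel and about 4.2 mm in the top picture. A final nudge of 0.3 mm or less, made as I began to draw back, was not read separately. The hard stop was not approached.
- **Pin after drawing back:** The top picture shows the whole pin in the channel with its tail clear of the block.
- **Punch in the cradle:** It did not slip in the grip, as its handle grooves sat at the same pixel rows before and after. I set it down at the pose where I gripped it, and the last side and wrist pictures show it in both vees as at the start.
- **Bystanders:** The path kept clear of them and I saw no sign of contact. I did not compare their before and after pictures closely.

The wrist camera read about 1.3 mm off sideways against the gripped punch, and I corrected for that before entering the bore.

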